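# Stack slide cartons on a sloping bench stand

### The arm

A 6-joint arm with a two-finger parallel gripper is mounted at the origin on the work surface. World frame = base frame: x ahead of the robot, y to its left, z up, the work surface at z = 0. Lengths are in m, angles in degrees, forces in N, time in s.
With the tool pointing down it reaches from about 0.325 to 0.85 m from the base axis. Payload 4.4 kg.
Tool frame: the origin (TCP) lies between the finger pads; the fingertips stand 25 mm ahead of it and the grasp point (between the pads) lies 6 mm ahead of it; z points along the fingers, x is the direction in which the jaws open and shut, and the axes are right-handed (so a half turn about z gives the same grasp; the last joint's range is limited). The gripper opens to 94 mm and grips with 3 to 60 N. Pads are 16 mm wide; open, the fingers measure 119 mm over their backs; the gripper's body (75 mm by 177 mm) begins 78 mm behind the grasp point.
Start: joints at [62.768, 11.837, 88.321, -0, 79.842, -8.623], TCP at [0.184, 0.545, 0.23] pointing down, gripper open.
Joint ranges: [-156.59, 156.59], [-49.26, 127.26], [12.9, 141.05], [-63.56, 243.56], [4.71, 150.69], [-161.64, 161.64]. Speed limits (degrees/s): [159.86, 159.86, 180, 180, 180, 180].

### API

Orientations are given as [roll, pitch, yaw] about the fixed x, y, z axes, in that order (R = Rz(yaw) Ry(pitch) Rx(roll)).
In Python, from cell import manip gives the robot as it stands.
- The arm moves only by the tool drive_tool, never from a script. Its argument "motion" is a list of rows, each an object of numbers: "tx", "ty", "tz": the shift along the tool's x, y, z in m; "rx", "ry", "rz": the turn, a rotation vector about the tool's x, y, z in degrees. A call has exactly 10 rows; each row is the pose to reach, as a shift and turn from the pose commanded when the call began, along the tool's axes at that moment; what a row does not reach only later rows make up. A row lasts 1/12 s, in which the tool goes at most 41.7 mm and 7.16 degrees, less where a joint would pass 70% of its speed; a pose out of reach is approached as far as the arm can. A call with a gripper value outside its range is refused whole. "hand" is the gripper command: -1 is fully open, 1 is shut, values between are in proportion, set as the call begins (left out, the last holds). The fingers move at their own pace and stop on an object; the grip force is fixed at half the most. Time passes only in rows, so rows that repeat a pose let the fingers close, or fill a call up. It gives the time, the measured TCP pose, the force and the opening at its end, in the units of the state.
- manip.sense(): the state, without advancing time (a new reading comes with each control period).
- manip.read_camera(name): name is "scene" or "top" or "wrist"; returns a dict with "pixels" (420x560x3 uint8, red, green, blue), "fx", "fy", "cx", "cy" (pixels), "k1" (the pictures are not rectified: a ray, as slopes to the right and down, at radius r is drawn at 1 + k1 r^2 times it, then the intrinsics apply), "position" and "rotation" of the camera in the world. Camera axes: x right, y up, looking along -z (the intrinsics and any distortion apply to the point x, -y, -z); pixel columns grow to the right and rows downward; lengths in m; the calibration is good to about 2 mm. A picture is of the moment at which its call begins. There is no depth.
- manip.sign_off(): hands the job in, once; it reports no verdict.
The state is a dict: "t": time; "joints": joint angles; "joint_velocities": joint speeds; "effort": joint torques, N m; "position": TCP position; "orientation": TCP orientation; "wrist_force": force on the tool from outside, world axes, zero at the start; "moment": the same for the moment, N m; "gripper_width": opening from 0.0 (shut) to 1.0 (fully open).
Only numpy, scipy, OpenCV 4.12 (cv2) and the standard library are available. Lean on these libraries where they do the work, as an engineer would, in place of code of your own. Each camera call takes 0.05 s, during which the arm holds its last target.

### The job

Stack the two long slide cartons on the sloping metal stand: the thicker one first, lying flat on the slope, then the thinner one flat on top of it, each with one short end fully back against the upright plate at the foot of the slope and its sides square and centred on the stand. Set each one down gently, without letting it drop or flop over, and leave everything else on the bench where it is.

Things in the scene. Friction and masses are not known exactly. Their poses are not given: they have to be found in the camera images.
- thick_mid (a point): the thicker kraft cardboard carton of microscope slides, 110 mm long (its x) x 60 mm wide (its y) x 50 mm high (its z), closed, rigid, about 340 g (varies); this point is its centre, 25 mm above its underside. It starts flat on the bench. Same length and width as the other slide carton, told apart by height.
- thin_mid (a point): the thinner kraft cardboard carton of microscope slides, 110 mm long (its x) x 60 mm wide (its y) x 36 mm high (its z), closed, rigid, about 240 g (varies); this point is its centre, 18 mm above its underside. It starts flat on the bench. Same length and width as the other slide carton, told apart by height.
- ramp (a point): middle of the inside corner where the stand's slope and its backstop meet, at the foot of the slope, 90 mm above the bench. x: up the slope along its surface, rising at 25 degrees, roughly away from the robot; y: along the corner; z: square out of the slope, along the backstop's face, which so leans towards the robot. Cardboard does not slide down by itself: it must be pushed home.
- stand: the stand, fixed to the bench: a bare aluminium slope 90 mm wide and 150 mm long, and square to it at its lower end (nearest the robot) a backstop plate as wide and 80 mm high. No side walls; plates 4 mm thick. Origin: on the bench, 90 mm straight below the corner of point ramp; z up, x the uphill heading. Position and yaw vary.
- dish_one: single round culture dish, 91 mm across, 16 mm high; origin: centre of its underside. A bystander, loose.
- dish_pile: pile of two such culture dishes, 91 mm across, 32 mm high, moving as one; origin: centre of its underside. A bystander, loose.
- tube_rack: low rack 85 x 120 x 30 mm with a few small capped tubes standing up to 54 mm above the bench; origin: centre of its underside. A bystander, loose.
- small_carton: small square carton 55 x 55 x 45 mm, not one of the two to be stacked; origin: centre of its underside. A bystander, loose.
- wash_bottle: white plastic bottle 64 mm across, 150 mm high; origin: centre of its underside. A bystander, loose.
- timer: bench timer 60 x 75 mm, 18 mm high; origin: centre of its underside. A bystander, loose.
Not all that is in view belongs to the job. Leave any turquoise look-alike of the part that bears thick_mid alone.

How it is judged (in metres and radians):
On the way, in this order (a step that is already met when the one before it is completed fails the run):
1. the thicker carton lies home on the slope against the backstop, released (x of thick_mid in the frame of ramp between 0.049 and 0.062 m and y of thick_mid in the frame of ramp between -0.014 and 0.014 m and z of thick_mid in the frame of ramp between 0.02 and 0.03 m and angle between the z axis of thick_mid and the z axis of ramp, either way round below 0.1 rad and angle between the x axis of thick_mid and the x axis of ramp, either way round below 0.14 rad and linear speed of thick below 0.02 m/s and contact force between the fingers and thick below 0.05 N), for 0.2 s.
2. the thinner carton lies home on top of it against the backstop, released (all of step 1 and x of thin_mid in the frame of ramp between 0.049 and 0.062 m and y of thin_mid in the frame of ramp between -0.014 and 0.014 m and z of thin_mid in the frame of ramp between 0.063 and 0.073 m and angle between the z axis of thin_mid and the z axis of ramp, either way round below 0.1 rad and angle between the x axis of thin_mid and the x axis of ramp, either way round below 0.14 rad and linear speed of thin below 0.02 m/s and contact force between the fingers and thin below 0.05 N), for 0.2 s.
At the end, for the whole second after the job is handed in: Both cartons rest, the thicker flat on the slope, the thinner flat on it (height within 5 mm, tilt off the slope under 0.1 rad), each with a short end within about 7 mm of the backstop, within 14 mm of the stand's middle and under 0.14 rad off straight up the slope (x of thick_mid in the frame of ramp between 0.049 and 0.062 m and y of thick_mid in the frame of ramp between -0.014 and 0.014 m and z of thick_mid in the frame of ramp between 0.02 and 0.03 m and angle between the z axis of each of thick_mid, thin_mid and the z axis of ramp, either way round below 0.1 rad and angle between the x axis of each of thick_mid, thin_mid and the x axis of ramp, either way round below 0.14 rad and linear speed of each of thick, thin below 0.02 m/s and x of thin_mid in the frame of ramp between 0.049 and 0.062 m and y of thin_mid in the frame of ramp between -0.014 and 0.014 m and z of thin_mid in the frame of ramp between 0.063 and 0.073 m); the robot touches nothing.
It fails at once if the thicker carton is dropped or flops (moves faster than 0.4 m/s while the fingers do not touch it) (linear speed of thick above 0.4 m/s and contact force between the fingers and thick below 0.05 N).
It fails at once if the thinner carton is dropped or flops (moves faster than 0.4 m/s while the fingers do not touch it) (linear speed of thin above 0.4 m/s and contact force between the fingers and thin below 0.05 N).
It fails at once if a bystander is moved more than 20 mm (distance of any of dish_one, dish_pile, tube_rack, small_carton, wash_bottle, timer from where it was at the start of the episode above 0.02 m).
It also fails if it takes over 66 s, if anything falls off the work surface, if the arm or the gripper's body presses on something with over 40 N, if the wrist force passes 120 N, or if a joint passes its speed limit or range.

## Working session

There is one attempt and no reset: what is moved stays moved. The work goes in short steps, Python scripts to look and compute and a tool call to move; the robot and the scene stay as the last step left them, time stands still between calls to the robot, and variables do not carry over. Pictures are saved under pics/ and viewed, and the job is handed in when it is done.

Besides the shell and the picture viewer there is one more tool, called by a JSON object that holds its "op" and its "data", one argument or row to a line. drive_tool: Moves the arm, as the interface text tells. Its arguments: {"type":"object","properties":{"motion":{"type":"array"},"hand":{"type":"number"}},"required":["motion"]}

```bash
ls; mkdir -p pics
python3 - <<'E'
from cell import manip
import cv2
print(manip.sense())
for n in ["scene","top","wrist"]:
    c=manip.read_camera(n); cv2.imwrite(f"pics/{n}0.png",c["pixels"][:,:,::-1])
    print(n,{k:v for k,v in c.items() if k!="pixels"})
E
```

```text
pics
{'t': 0.0, 'joints': array([ 6.27671460e+01,  1.18837170e+01,  8.84040554e+01, -2.92524825e-04,
        7.98405012e+01, -8.62385440e+00]), 'joint_velocities': array([ 0.0041932 , -0.05908907, -0.0088378 , -0.02115894, -0.01645521,
       -0.03318999]), 'effort': array([ 4.18929403e-04, -3.70879483e+01, -2.81415904e+01,  6.96364045e-02,
        3.60647449e-02, -1.60843128e-04]), 'position': array([0.18316297, 0.5442619 , 0.22930217]), 'orientation': array([-1.79981050e+02,  1.26866501e-01,  7.13910733e+01]), 'wrist_force': array([-0.2011493 , -0.03601736,  0.64177219]), 'moment': array([-0.0183726 ,  0.06971798,  0.02259275]), 'gripper_width': 1.0001643773384779}
scene {'fx': 392.52299735151547, 'fy': 392.52299735151547, 'cx': 280.9893143027117, 'cy': 213.95954504963584, 'k1': -0.08951367280191794, 'position': array([1.14842792, 0.23518749, 0.94891323]), 'rotation': array([ 38.16827369,  -0.39713034, 109.61830193])}
top {'fx': 425.0867270844224, 'fy': 425.0867270844224, 'cx': 282.94578816554355, 'cy': 210.47476862717755, 'k1': -0.027726866192219746, 'position': array([0.30613701, 0.029517  , 1.47200285]), 'rotation': array([  8.4626999 ,  -0.54920054, -91.25038304])}
wrist {'fx': 313.4966123592351, 'fy': 313.4966123592351, 'cx': 283.04582116632736, 'cy': 205.28502880288792, 'k1': -0.06343489844583657, 'position': array([0.10482688, 0.57109149, 0.38316258]), 'rotation': array([-16.36531862,   0.08241858,  71.38496112])}
```

View pics/scene0.png

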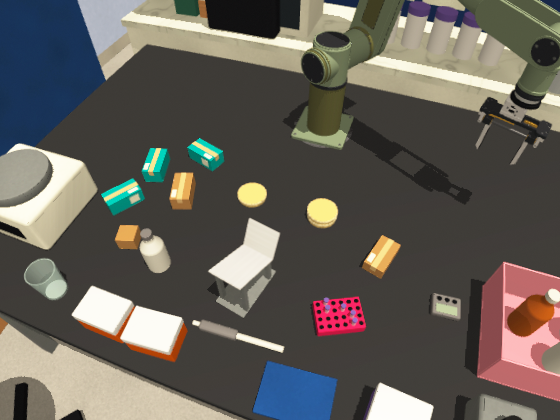

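View pics/top0.png

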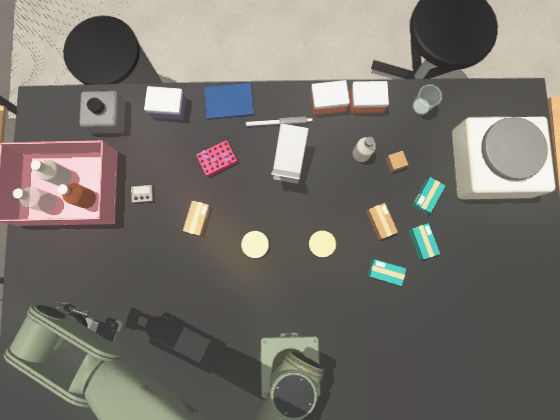

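View pics/wrist0.png

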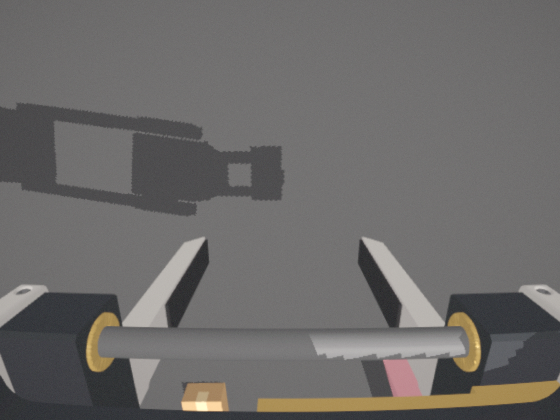

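The scene picture shows kraft cartons at (382,256) and (182,190), with the stand at (245,265). In the top picture the same cartons are at (196,218) and (383,221) and the stand is at (290,155). I'll zoom in on each of these.

```bash
cat > h.py <<'E'
import numpy as np, cv2
from scipy.spatial.transform import Rotation as Ro
def R(rpy): return Ro.from_euler('xyz',rpy,degrees=True).as_matrix()
def proj(c,P):
    P=np.atleast_2d(P); q=(P-c["position"])@R(c["rotation"])
    a=q[:,0]/-q[:,2]; b=-q[:,1]/-q[:,2]; k=1+c["k1"]*(a*a+b*b)
    return np.c_[c["fx"]*a*k+c["cx"],c["fy"]*b*k+c["cy"]]
def ray(c,uv):
    x=(uv[0]-c["cx"])/c["fx"];y=(uv[1]-c["cy"])/c["fy"];a,b=x,y
    for _ in range(20):
        k=1+c["k1"]*(a*a+b*b);a,b=x/k,y/k
    return R(c["rotation"])@np.array([a,-b,-1.])
def atz(c,uv,z):
    d=ray(c,uv);return c["position"]+d*(z-c["position"][2])/d[2]
def crop(c,u0,v0,w,h,s,fn):
    p=c["pixels"][v0:v0+h,u0:u0+w,::-1]
    p=cv2.resize(p,None,fx=s,fy=s,interpolation=cv2.INTER_CUBIC)
    for i in range(0,w,10): cv2.putText(p,str(u0+i),(i*s,8),0,.3,(0,255,0),1);cv2.line(p,(i*s,10),(i*s,14),(0,255,0),1)
    for i in range(0,h,10): cv2.putText(p,str(v0+i),(0,i*s+4),0,.3,(0,255,0),1)
    cv2.imwrite(fn,p)
E
python3 - <<'E'
from cell import manip
from h import *
import pickle
cs={n:manip.read_camera(n) for n in ["scene","top"]}
pickle.dump(cs,open("c0.pkl","wb"))
def pair(l,fn):
    out=[]
    for c,u,v in l:
        crop(cs[c],u,v,56,56,7,"/tmp/x.png");out.append(cv2.imread("/tmp/x.png"))
    cv2.imwrite(fn,np.hstack(out))
pair([("scene",355,228),("top",168,190)],"pics/A.png")
pair([("scene",155,162),("top",355,193)],"pics/B.png")
crop(cs["scene"],200,212,90,106,5,"pics/S1.png"); crop(cs["top"],260,115,60,75,8,"pics/S2.png")
E
```

```text
(no output)
```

View pics/A.png

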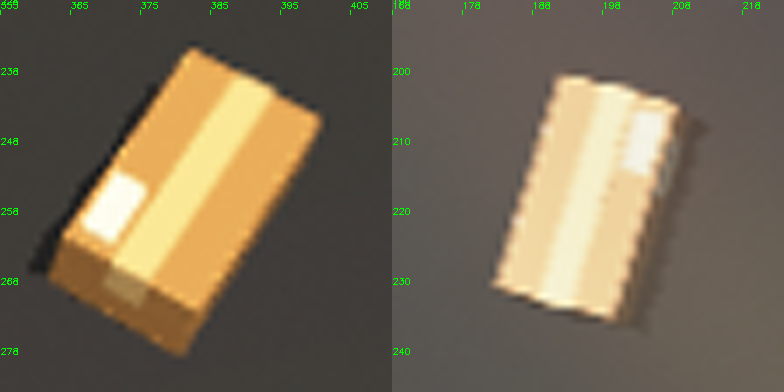

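View pics/B.png

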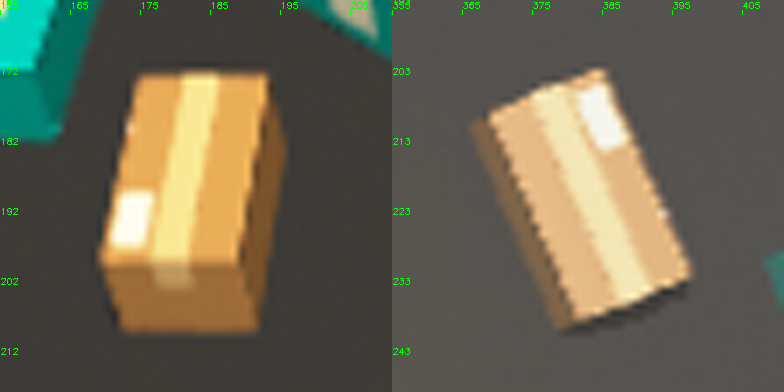

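View pics/S1.png

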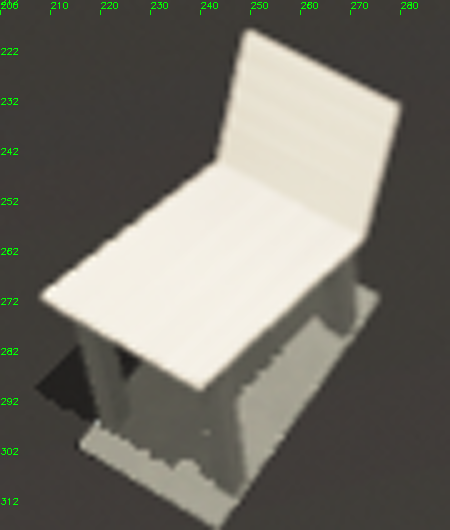

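View pics/S2.png

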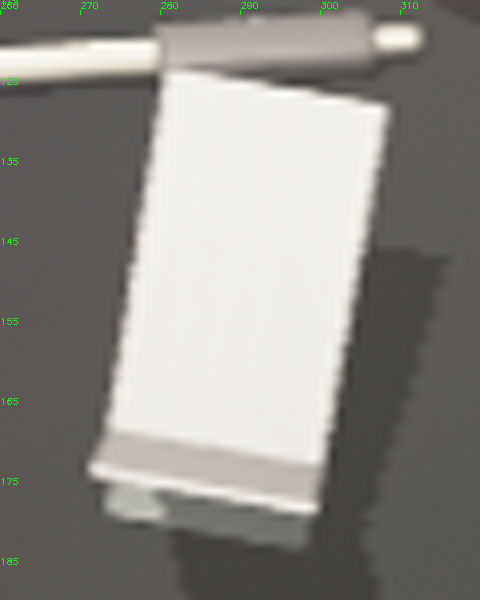

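```bash
cat > fit.py <<'E'
from h import *
import pickle
from scipy.optimize import least_squares
cs=pickle.load(open("c0.pkl","rb"))
D=lambda l,u,v,s:[((x+.5)/s-.5+u,(y+.5)/s-.5+v) for x,y in l]
def cor(p):
    x,y,yaw,h=p; c,s=np.cos(yaw),np.sin(yaw)
    b=np.array([[.055,.03],[.055,-.03],[-.055,-.03],[-.055,.03]])@np.array([[c,s],[-s,c]])+[x,y]
    return np.vstack([np.c_[b,np.full(4,h)],np.c_[b,np.zeros(4)]])
def fit(sc,tc,nm):
    g=np.mean([atz(cs["top"],t,.045)[:2] for t in tc],0)
    e=[atz(cs["top"],t,.045)[:2] for t in tc]; d=e[3]-e[0] if np.linalg.norm(e[3]-e[0])>.085 else e[1]-e[0]
    def res(p):
        P=cor(p); ps=proj(cs["scene"],P); pt=proj(cs["top"],P)[:4]; r=[]
        for i,q in enumerate(sc):
            S=ps[:4] if i<4 else ps[4:]
            dd=S-q; r+=list(dd[np.argmin((dd**2).sum(1))])
        for q in tc:
            dd=pt-q; r+=list(dd[np.argmin((dd**2).sum(1))])
        return r
    for h in (.036,.05,None):
        f=(lambda p:res([*p,h])) if h else res
        s=least_squares(f,[*g,np.arctan2(d[1],d[0])]+([] if h else [.043]))
        print(nm,h,np.round(s.x,4),"yaw",np.degrees(s.x[2]).round(2),"rms",np.sqrt(np.mean(s.fun**2)).round(3))
fit(D([(192,48),(321,121),(199,313),(64,238),(50,280),(183,355)],355,228,7),D([(166,75),(288,105),(223,319),(102,284)],168,190,7),"A")
fit(D([(138,75),(268,75),(238,264),(100,263),(121,332),(258,330),(287,151)],155,162,7),D([(213,70),(299,272),(176,326),(97,118)],355,193,7),"B")
# stand: x,y,yaw
t=np.radians(25)
def st(p):
    x,y,yaw=p;ux=np.array([np.cos(yaw),np.sin(yaw),0]);uy=np.array([-np.sin(yaw),np.cos(yaw),0]);z=np.array([0,0,1.])
    X=np.cos(t)*ux+np.sin(t)*z; Z=-np.sin(t)*ux+np.cos(t)*z; o=np.array([x,y,.09])
    return np.array([o+.15*X+.045*uy,o+.15*X-.045*uy,o+.045*uy,o-.045*uy,o+.08*Z+.045*uy,o+.08*Z-.045*uy])
# scene: y+ = left of robot.. top view left = +y ; scene right = +y
sS=D([(202,389),(41,297),(366,240),(217,163),(400,105),(247,30)],200,212,5)
sT=D([(162,68),(388,104),(106,430),(324,465)],260,115,8)
def rs(p):
    P=st(p); return np.r_[(proj(cs["scene"],P)-sS).ravel(),(proj(cs["top"],P[:4])-sT).ravel()]
g=atz(cs["top"],sT[2],.09)
s=least_squares(rs,[g[0],g[1]-.045,-.15])
print("stand",s.x.round(4),np.degrees(s.x[2]),s.fun.reshape(-1,2).round(2))
E
python3 fit.py
```

```text
A 0.036 [0.5024 0.3103 2.8607] yaw 163.91 rms 0.365
A 0.05 [0.5056 0.309  2.8634] yaw 164.06 rms 1.465
A None [0.5017 0.3105 2.8601 0.0329] yaw 163.87 rms 0.259
B 0.036 [ 0.4756 -0.3294 -2.7898] yaw -159.84 rms 0.999
B 0.05 [ 0.4782 -0.3256 -2.7912] yaw -159.93 rms 0.578
B None [ 0.4775 -0.3265 -2.7909  0.0466] yaw -159.91 rms 0.508
stand [ 0.6474 -0.0018 -0.1964] -11.250836298860031 [[ 0.26 -0.99]
 [ 0.51 -0.71]
 [-0.55 -0.54]
 [ 0.09 -0.32]
 [-0.43  0.8 ]
 [-0.36  0.74]
 [ 0.2  -0.33]
 [-0.66 -0.11]
 [ 0.03 -0.54]
 [-0.64 -0.29]]
```

Carton B at (0.478, -0.326) fits the 50 mm height, so it is the thicker one. Carton A at (0.502, 0.310) is the thinner one. The stand's corner is at (0.647, -0.002) with a yaw of -11°. Next I'll write a planning helper.

```bash
cat > to.py <<'E'
import sys
from h import *
from cell import manip
T=np.radians(25)
RAMP=dict(o=np.array([.6474,-.0018,.09]),yaw=np.radians(-11.25))
def ramp():
    y=RAMP["yaw"];ux=np.array([np.cos(y),np.sin(y),0]);Y=np.array([-np.sin(y),np.cos(y),0]);z=np.array([0,0,1.])
    return RAMP["o"],np.c_[np.cos(T)*ux+np.sin(T)*z,Y,-np.sin(T)*ux+np.cos(T)*z]
def down(yaw): return R([180,0,yaw])
def slope(sgn):
    o,M=ramp(); x=sgn*M[:,1]; z=-M[:,2]; return np.c_[x,np.cross(z,x),z]
def rampP(x,y,z): o,M=ramp(); return o+M@np.array([x,y,z])
def delta(p,Rm):
    s=manip.sense(); Rc=R(s["orientation"]); d=Rc.T@(np.array(p)-s["position"]); r=Ro.from_matrix(Rc.T@Rm).as_rotvec(degrees=True)
    print("t %.2f pos %s rpy %s F %s w %.3f j %s"%(s["t"],s["position"].round(4),s["orientation"].round(1),s["wrist_force"].round(1),s["gripper_width"],s["joints"].round(0)))
    print("delta mm",(d*1000).round(1),"rot",r.round(2))
E
python3 -c "
from to import *
delta([.44,.15,.24],down(10)); delta([.478,-.326,.24],down(-70)); print(rampP(.055,0,.031))"
```

```text
t 0.25 pos [0.1833 0.5446 0.2299] rpy [-1.80e+02  1.00e-01  7.14e+01] F [ 0.  -0.7  0.4] w 1.005 j [63. 12. 88.  0. 80. -9.]
delta mm [-292.1  369.2   -9.9] rot [3.000e-02 6.000e-02 6.139e+01]
t 0.25 pos [0.1833 0.5446 0.2299] rpy [-1.80e+02  1.00e-01  7.14e+01] F [ 0.  -0.7  0.4] w 1.005 j [63. 12. 88.  0. 80. -9.]
delta mm [-731.1  557.1   -9.4] rot [7.0000e-02 4.0000e-02 1.4139e+02]
[ 0.6834397  -0.00896874  0.14133955]
```

{"op": "drive_tool", "data": {
  "motion": [
    {"tx":-0.024,"ty":0.031,"tz":-0.002,"rz":6},
    {"tx":-0.049,"ty":0.062,"tz":-0.004,"rz":12},
    {"tx":-0.074,"ty":0.094,"tz":-0.006,"rz":18},
    {"tx":-0.099,"ty":0.125,"tz":-0.008,"rz":24},
    {"tx":-0.124,"ty":0.157,"tz":-0.01,"rz":30},
    {"tx":-0.149,"ty":0.188,"tz":-0.01,"rz":36},
    {"tx":-0.174,"ty":0.22,"tz":-0.01,"rz":42},
    {"tx":-0.198,"ty":0.251,"tz":-0.01,"rz":48},
    {"tx":-0.223,"ty":0.282,"tz":-0.01,"rz":54},
    {"tx":-0.248,"ty":0.314,"tz":-0.01,"rz":60}
  ],
  "hand": -1
}}

```text
$.motion[0]: bad value
```

```bash
python3 -c "
from to import *
delta([.478,-.326,.24],down(-70))"
```

```text
t 0.25 pos [0.1833 0.5446 0.2299] rpy [-1.80e+02  1.00e-01  7.14e+01] F [ 0.  -0.7  0.4] w 1.005 j [63. 12. 88.  0. 80. -9.]
delta mm [-731.1  557.1   -9.4] rot [7.0000e-02 4.0000e-02 1.4139e+02]
```

{"op": "drive_tool", "data": {
  "motion": [
    {"tx":-0.024,"ty":0.031,"tz":-0.002,"rx":0,"ry":0,"rz":6},
    {"tx":-0.049,"ty":0.062,"tz":-0.004,"rx":0,"ry":0,"rz":12},
    {"tx":-0.074,"ty":0.094,"tz":-0.006,"rx":0,"ry":0,"rz":18},
    {"tx":-0.099,"ty":0.125,"tz":-0.008,"rx":0,"ry":0,"rz":24},
    {"tx":-0.124,"ty":0.157,"tz":-0.01,"rx":0,"ry":0,"rz":30},
    {"tx":-0.149,"ty":0.188,"tz":-0.01,"rx":0,"ry":0,"rz":36},
    {"tx":-0.174,"ty":0.22,"tz":-0.01,"rx":0,"ry":0,"rz":42},
    {"tx":-0.198,"ty":0.251,"tz":-0.01,"rx":0,"ry":0,"rz":48},
    {"tx":-0.223,"ty":0.282,"tz":-0.01,"rx":0,"ry":0,"rz":54},
    {"tx":-0.248,"ty":0.314,"tz":-0.01,"rx":0,"ry":0,"rz":60}
  ],
  "hand": -1
}}

```text
t: 1.08
position: [0.4024, 0.208, 0.2406]
orientation: [-180.0, -0.0, 11.1]
wrist_force: [0.4, 0.1, -0.6]
gripper_width: 0.994
```

```bash
python3 -c "
from to import *
delta([.478,-.326,.24],down(-70))"
```

```text
t 1.08 pos [0.4024 0.208  0.2406] rpy [-180.    -0.    11.1] F [ 0.4  0.1 -0.6] w 0.994 j [ 16.  -4. 104.   0.  80.   5.]
delta mm [-2.870e+01  5.385e+02  5.000e-01] rot [-3.000e-02 -2.000e-02  8.111e+01]
```

{"op": "drive_tool", "data": {
  "motion": [
    {"tx":0.0,"ty":0.04,"tz":0,"rx":0,"ry":0,"rz":6.5},
    {"tx":0.0,"ty":0.08,"tz":0,"rx":0,"ry":0,"rz":13},
    {"tx":0.0,"ty":0.12,"tz":0,"rx":0,"ry":0,"rz":19.5},
    {"tx":0.0,"ty":0.16,"tz":0,"rx":0,"ry":0,"rz":26},
    {"tx":0.0,"ty":0.2,"tz":0,"rx":0,"ry":0,"rz":32.5},
    {"tx":-0.005,"ty":0.24,"tz":0,"rx":0,"ry":0,"rz":39},
    {"tx":-0.01,"ty":0.28,"tz":0,"rx":0,"ry":0,"rz":45.5},
    {"tx":-0.014,"ty":0.32,"tz":0,"rx":0,"ry":0,"rz":52},
    {"tx":-0.018,"ty":0.36,"tz":0,"rx":0,"ry":0,"rz":58.5},
    {"tx":-0.022,"ty":0.4,"tz":0,"rx":0,"ry":0,"rz":65}
  ]
}}

```text
t: 1.92
position: [0.4591, -0.1888, 0.2406]
orientation: [-180.0, -0.0, -54.0]
wrist_force: [1.4, 0.2, -0.2]
gripper_width: 1.002
```

```bash
python3 -c "
from to import *
delta([.478,-.326,.24],down(-70))"
```

```text
t 1.92 pos [ 0.4591 -0.1888  0.2406] rpy [-180.   -0.  -54.] F [ 1.4  0.2 -0.2] w 1.002 j [-32.   2.  98.   0.  80.  22.]
delta mm [122.1  65.4   0.6] rot [-2.000e-02 -1.000e-02  1.604e+01]
```

{"op": "drive_tool", "data": {
  "motion": [
    {"tx":0.031,"ty":0.016,"tz":0.0,"rx":0,"ry":0,"rz":4},
    {"tx":0.061,"ty":0.033,"tz":0,"rx":0,"ry":0,"rz":8},
    {"tx":0.092,"ty":0.049,"tz":0,"rx":0,"ry":0,"rz":12},
    {"tx":0.122,"ty":0.0654,"tz":0,"rx":0,"ry":0,"rz":16},
    {"tx":0.122,"ty":0.0654,"tz":0.01,"rx":0,"ry":0,"rz":16},
    {"tx":0.122,"ty":0.0654,"tz":0.02,"rx":0,"ry":0,"rz":16},
    {"tx":0.122,"ty":0.0654,"tz":0.03,"rx":0,"ry":0,"rz":16},
    {"tx":0.122,"ty":0.0654,"tz":0.04,"rx":0,"ry":0,"rz":16},
    {"tx":0.122,"ty":0.0654,"tz":0.04,"rx":0,"ry":0,"rz":16},
    {"tx":0.122,"ty":0.0654,"tz":0.04,"rx":0,"ry":0,"rz":16}
  ]
}}

```text
t: 2.75
position: [0.4786, -0.322, 0.1993]
orientation: [179.9, 0.1, -69.5]
wrist_force: [0.0, -0.5, 0.8]
gripper_width: 1.001
```

```bash
python3 -c "
from to import *
import pickle
c=manip.read_camera('wrist');pickle.dump(c,open('w1.pkl','wb'))
import fit
delta([.478,-.326,.031],down(-70))
p=c['pixels'][:,:,::-1].copy()
for h in (.05,):
  for q in proj(c,fit.cor([.4782,-.3256,-2.7912,h])): cv2.circle(p,tuple(int(round(a)) for a in q),3,(0,0,255),1)
cv2.imwrite('pics/w1.png',p)
"
```

```text
A 0.036 [0.5024 0.3103 2.8607] yaw 163.91 rms 0.365
A 0.05 [0.5056 0.309  2.8634] yaw 164.06 rms 1.465
A None [0.5017 0.3105 2.8601 0.0329] yaw 163.87 rms 0.259
B 0.036 [ 0.4756 -0.3294 -2.7898] yaw -159.84 rms 0.999
B 0.05 [ 0.4782 -0.3256 -2.7912] yaw -159.93 rms 0.578
B None [ 0.4775 -0.3265 -2.7909  0.0466] yaw -159.91 rms 0.508
stand [ 0.6474 -0.0018 -0.1964] -11.250836298860031 [[ 0.26 -0.99]
 [ 0.51 -0.71]
 [-0.55 -0.54]
 [ 0.09 -0.32]
 [-0.43  0.8 ]
 [-0.36  0.74]
 [ 0.2  -0.33]
 [-0.66 -0.11]
 [ 0.03 -0.54]
 [-0.64 -0.29]]
t 2.80 pos [ 0.4791 -0.3226  0.2002] rpy [180.    0.  -69.5] F [-0.   0.2  0.1] w 1.001 j [-43.  14.  90.   0.  77.  27.]
delta mm [  2.9   2.2 169.2] rot [0.02 0.04 0.48]
```

View pics/w1.png

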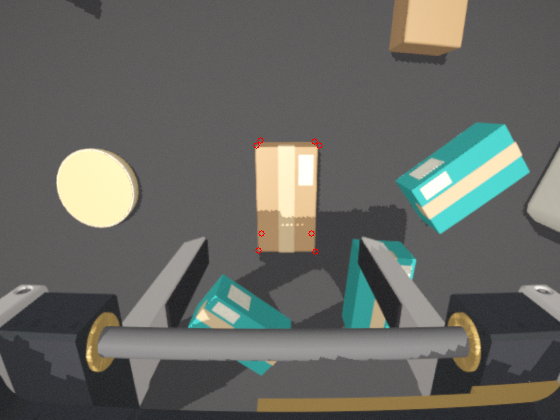

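The wrist view shows the carton at (288,195). The projected model corners fall on it to within about 2 px, and the turquoise boxes are clear of the fingers. I'll go down.

{"op": "drive_tool", "data": {
  "motion": [
    {"tx":0.001,"ty":0.001,"tz":0.02,"rx":0,"ry":0,"rz":0.5},
    {"tx":0.0025,"ty":0.002,"tz":0.045,"rx":0,"ry":0,"rz":0.5},
    {"tx":0.0025,"ty":0.002,"tz":0.07,"rx":0,"ry":0,"rz":0.5},
    {"tx":0.0025,"ty":0.002,"tz":0.095,"rx":0,"ry":0,"rz":0.5},
    {"tx":0.0025,"ty":0.002,"tz":0.115,"rx":0,"ry":0,"rz":0.5},
    {"tx":0.0025,"ty":0.002,"tz":0.13,"rx":0,"ry":0,"rz":0.5},
    {"tx":0.0025,"ty":0.002,"tz":0.145,"rx":0,"ry":0,"rz":0.5},
    {"tx":0.0025,"ty":0.002,"tz":0.158,"rx":0,"ry":0,"rz":0.5},
    {"tx":0.0025,"ty":0.002,"tz":0.167,"rx":0,"ry":0,"rz":0.5},
    {"tx":0.0025,"ty":0.002,"tz":0.167,"rx":0,"ry":0,"rz":0.5}
  ]
}}

```text
t: 3.63
position: [0.4773, -0.3257, 0.0319]
orientation: [179.9, 0.2, -70.1]
wrist_force: [-0.5, 0.1, -0.1]
gripper_width: 1.001
```

```bash
sed -i 's/^fit(D/if __name__=="__main__": fit(D/; s/^print("stand"/if __name__=="__main__": print("stand"/' fit.py; python3 -c "
from to import *
delta([.4782,-.3256,.031],down(-70))"
```

```text
t 3.63 pos [ 0.4773 -0.3257  0.0319] rpy [179.9   0.2 -70.1] F [-0.5  0.1 -0.1] w 1.001 j [-43.  26.  96.   0.  58.  27.]
delta mm [ 0.2 -0.9  0.9] rot [ 0.08  0.15 -0.08]
```

Well placed, so I'll close the jaws.

{"op": "drive_tool", "data": {
  "motion": [
    {"tx":0,"ty":0,"tz":0,"rx":0,"ry":0,"rz":0},
    {"tx":0,"ty":0,"tz":0,"rx":0,"ry":0,"rz":0},
    {"tx":0,"ty":0,"tz":0,"rx":0,"ry":0,"rz":0},
    {"tx":0,"ty":0,"tz":0,"rx":0,"ry":0,"rz":0},
    {"tx":0,"ty":0,"tz":0,"rx":0,"ry":0,"rz":0},
    {"tx":0,"ty":0,"tz":0,"rx":0,"ry":0,"rz":0},
    {"tx":0,"ty":0,"tz":0,"rx":0,"ry":0,"rz":0},
    {"tx":0,"ty":0,"tz":0,"rx":0,"ry":0,"rz":0},
    {"tx":0,"ty":0,"tz":0,"rx":0,"ry":0,"rz":0},
    {"tx":0,"ty":0,"tz":0,"rx":0,"ry":0,"rz":0}
  ],
  "hand": 1
}}

```text
t: 4.47
position: [0.4781, -0.3263, 0.034]
orientation: [-180.0, 0.1, -70.1]
wrist_force: [-0.5, 3.2, 5.6]
gripper_width: 0.637
```

{"op": "drive_tool", "data": {
  "motion": [
    {"tx":0,"ty":0,"tz":-0.004,"rx":0,"ry":0,"rz":0},
    {"tx":0,"ty":0,"tz":-0.012,"rx":0,"ry":0,"rz":0},
    {"tx":0,"ty":0,"tz":-0.025,"rx":0,"ry":0,"rz":0},
    {"tx":0,"ty":0,"tz":-0.05,"rx":0,"ry":0,"rz":0},
    {"tx":0,"ty":0,"tz":-0.08,"rx":0,"ry":0,"rz":0},
    {"tx":0,"ty":0,"tz":-0.11,"rx":0,"ry":0,"rz":0},
    {"tx":0,"ty":0,"tz":-0.145,"rx":0,"ry":0,"rz":0},
    {"tx":0,"ty":0,"tz":-0.18,"rx":0,"ry":0,"rz":0},
    {"tx":0,"ty":0,"tz":-0.215,"rx":0,"ry":0,"rz":0},
    {"tx":0,"ty":0,"tz":-0.245,"rx":0,"ry":0,"rz":0}
  ]
}}

```text
t: 5.3
position: [0.4781, -0.3271, 0.282]
orientation: [-179.9, -0.2, -70.1]
wrist_force: [1.2, -1.0, -3.9]
gripper_width: 0.637
```

```bash
python3 -c "
from to import *
c=manip.read_camera('scene');crop(c,100,100,220,200,3,'pics/s2.png')
c=manip.read_camera('wrist');cv2.imwrite('pics/w2.png',c['pixels'][:,:,::-1])
delta(rampP(.058,0,.031+.12),slope(-1)); delta(rampP(.058,0,.031),slope(-1))"
```

```text
t 5.40 pos [ 0.4809 -0.3296  0.2866] rpy [-179.6   -0.8  -70.1] F [ 1.7 -0.5 -3.9] w 0.639 j [-43.  10.  84.  -0.  85.  27.]
delta mm [-257.9 -258.2   33.5] rot [23.78  6.13 30.77]
t 5.40 pos [ 0.4809 -0.3296  0.2866] rpy [-179.6   -0.8  -70.1] F [ 1.7 -0.5 -3.9] w 0.639 j [-43.  10.  84.  -0.  85.  27.]
delta mm [-233.2 -300.9  142.9] rot [23.78  6.13 30.77]
```

View pics/s2.png

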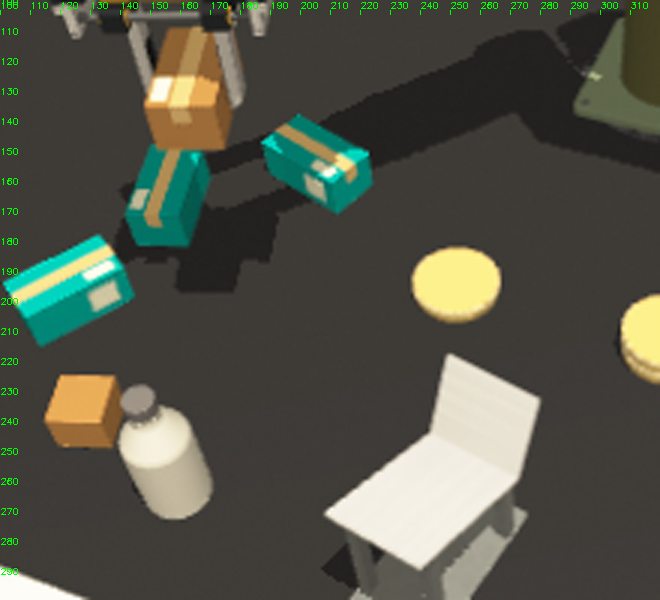

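View pics/w2.png

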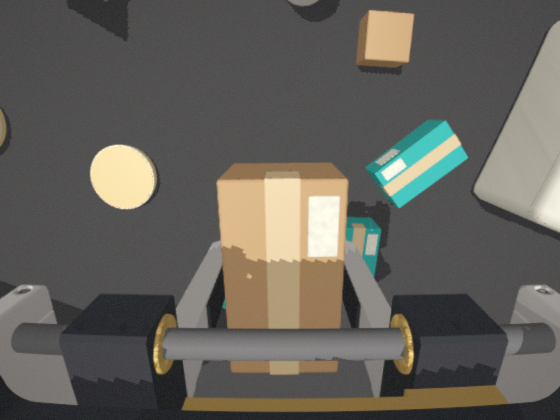

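The thick carton is held. Its top edge in the wrist view runs from (222,178) to (345,178). Next I'll check how it sits in the grip.

```bash
cat > grip.py <<'E'
from h import *
from scipy.optimize import least_squares
# carton pose in tool: y,z offset of centre rel. grasp point, tilt about tool x (pitch), x offset
def gripfit(c,s,H,obs):  # obs: list of (sx,sy,sz,u,v) sz: +1 top(=-tool z)
    Rt=R(s["orientation"]);
    def res(p):
        P=np.array([[o[0]*.03,o[1]*.055,-o[2]*H/2] for o in obs])@R([np.degrees(p[2]),0,0]).T+[p[3],p[0],.006+p[1]]
        return (proj(c,P@Rt.T+s["position"])-np.array([[o[3],o[4]] for o in obs])).ravel()
    f=least_squares(res,[0,0,0,0]); print("y,z mm",(f.x[:2]*1000).round(1),"tilt deg",np.degrees(f.x[2]).round(2),"x mm",(f.x[3]*1000).round(1)); print(f.fun.reshape(-1,2).round(1))
E
python3 -c "
from grip import *
from cell import manip
c=manip.read_camera('wrist');s=manip.sense()
crop(c,205,150,160,110,5,'pics/w3.png')
import pickle;pickle.dump((c,s),open('w3.pkl','wb'))
print(s['position'])
# camera in tool frame
print(R(s['orientation']).T@(c['position']-s['position']))
gripfit(c,s,.05,[(-1,-1,1,221,178),(1,-1,1,346,178),(1,1,1,340,372),(-1,1,1,230,372),(-1,-1,-1,236,164),(1,-1,-1,335,164)])"
```

```text
[ 0.47942304 -0.32826085  0.28236542]
[ 0.00043504 -0.08237328 -0.15826458]
y,z mm [1.4 2.3] tilt deg -1.91 x mm 2.2
[[-0.5 -0.4]
 [ 3.3 -0.6]
 [-2.  -0.3]
 [ 1.3  0.2]
 [-0.4  0.7]
 [-2.7  0.6]]
```

View pics/w3.png

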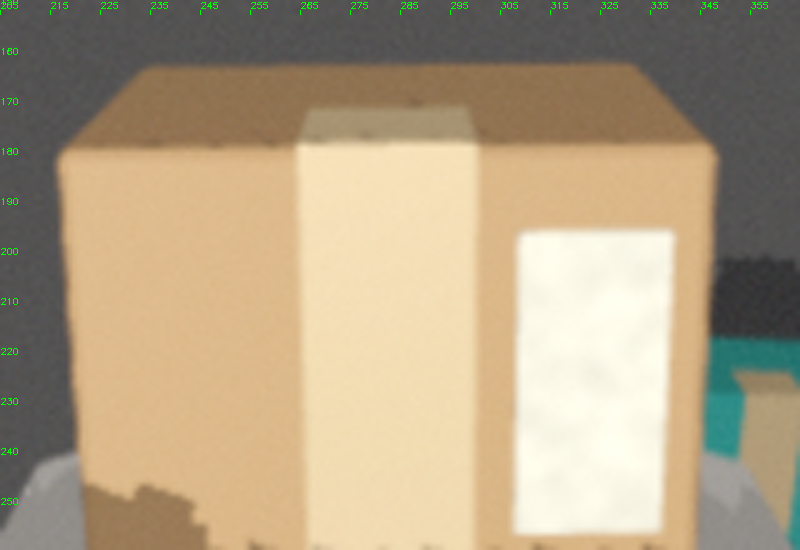

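```bash
python3 -c "
from to import *
delta(rampP(.064,0,.031+.11),slope(-1))"
```

```text
t 5.45 pos [ 0.4794 -0.3283  0.2824] rpy [-179.8   -0.4  -70.1] F [-0.1 -0.9 -4.9] w 0.636 j [-43.  10.  84.  -0.  85.  27.]
delta mm [-251.  -267.5   36.6] rot [24.06  6.43 30.71]
```

{"op": "drive_tool", "data": {
  "motion": [
    {"tx":-0.008,"ty":-0.008,"tz":0,"rx":1,"ry":0.2,"rz":1},
    {"tx":-0.022,"ty":-0.023,"tz":0,"rx":2.5,"ry":0.6,"rz":3},
    {"tx":-0.04,"ty":-0.043,"tz":0,"rx":4,"ry":1,"rz":5},
    {"tx":-0.06,"ty":-0.064,"tz":0,"rx":6,"ry":1.6,"rz":7.5},
    {"tx":-0.08,"ty":-0.085,"tz":0.003,"rx":8,"ry":2.1,"rz":10},
    {"tx":-0.1,"ty":-0.107,"tz":0.006,"rx":10,"ry":2.6,"rz":12.5},
    {"tx":-0.12,"ty":-0.128,"tz":0.01,"rx":12,"ry":3.2,"rz":15},
    {"tx":-0.14,"ty":-0.149,"tz":0.013,"rx":14,"ry":3.7,"rz":17.5},
    {"tx":-0.16,"ty":-0.17,"tz":0.017,"rx":16,"ry":4.2,"rz":20},
    {"tx":-0.18,"ty":-0.192,"tz":0.02,"rx":18,"ry":4.8,"rz":23}
  ]
}}

```text
t: 6.28
position: [0.595, -0.0905, 0.2536]
orientation: [-161.9, -0.9, -93.6]
wrist_force: [0.5, -1.2, -3.9]
gripper_width: 0.64
```

```bash
python3 -c "
from to import *
delta(rampP(.064,0,.031+.11),slope(-1))"
```

```text
t 6.28 pos [ 0.595  -0.0905  0.2536] rpy [-161.9   -0.9  -93.6] F [ 0.5 -1.2 -3.9] w 0.640 j [-19.   3.  98.   4.  62.  73.]
delta mm [-92.2 -40.5  21. ] rot [6.81 1.93 7.42]
```

{"op": "drive_tool", "data": {
  "motion": [
    {"tx":-0.018,"ty":-0.008,"tz":0.002,"rx":1.3,"ry":0.4,"rz":1.4},
    {"tx":-0.036,"ty":-0.016,"tz":0.004,"rx":2.6,"ry":0.8,"rz":2.8},
    {"tx":-0.052,"ty":-0.023,"tz":0.008,"rx":4,"ry":1.1,"rz":4.2},
    {"tx":-0.067,"ty":-0.03,"tz":0.012,"rx":5,"ry":1.4,"rz":5.4},
    {"tx":-0.08,"ty":-0.035,"tz":0.016,"rx":6,"ry":1.7,"rz":6.5},
    {"tx":-0.088,"ty":-0.039,"tz":0.019,"rx":6.5,"ry":1.9,"rz":7.1},
    {"tx":-0.092,"ty":-0.0405,"tz":0.021,"rx":6.8,"ry":1.9,"rz":7.4},
    {"tx":-0.092,"ty":-0.0405,"tz":0.021,"rx":6.8,"ry":1.9,"rz":7.4},
    {"tx":-0.092,"ty":-0.0405,"tz":0.021,"rx":6.8,"ry":1.9,"rz":7.4},
    {"tx":-0.092,"ty":-0.0405,"tz":0.021,"rx":6.8,"ry":1.9,"rz":7.4}
  ]
}}

```text
t: 7.12
position: [0.6472, -0.0039, 0.2485]
orientation: [-154.8, -0.1, -101.1]
wrist_force: [-0.5, -0.1, -3.7]
gripper_width: 0.634
```

```bash
python3 -c "
from to import *
import pickle
c=manip.read_camera('scene');crop(c,180,130,150,180,3,'pics/s3.png')
c=manip.read_camera('top')
crop(c,240,90,80,110,5,'pics/t3.png')
c=manip.read_camera('wrist');cv2.imwrite('pics/w4.png',c['pixels'][:,:,::-1]);pickle.dump((c,manip.sense()),open('w4.pkl','wb'))
delta(rampP(.062,0,.031),slope(-1))"
```

```text
t 7.27 pos [ 0.6479 -0.0041  0.2498] rpy [-1.546e+02 -1.000e-01 -1.011e+02] F [ 0.1  0.5 -3.2] w 0.634 j [-7.  5. 97. -2. 52. 95.]
delta mm [ -2.2   7.1 113.4] rot [-0.36  0.    0.16]
```

View pics/s3.png

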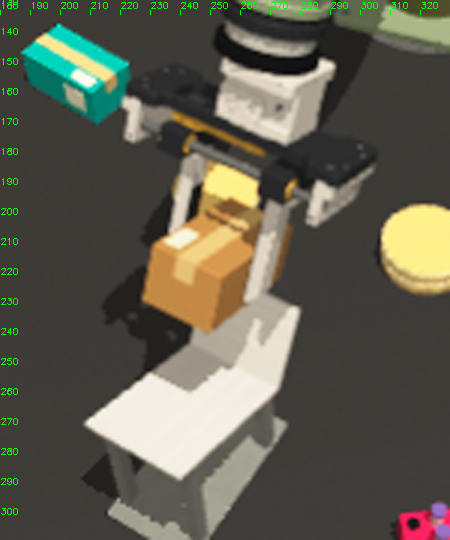

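View pics/w4.png

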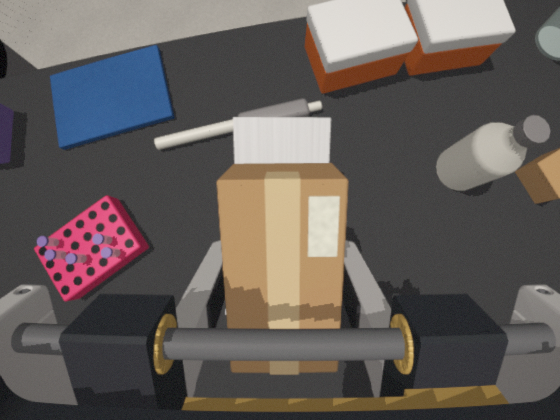

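The wrist view shows the far edge of the slope from (235,117) to (330,118), centred on the carton and square to it. I'll compare that with the model.

```bash
python3 -c "
from to import *
import pickle
c,s=pickle.load(open('w4.pkl','rb'))
print(proj(c,[rampP(.15,-.045,0),rampP(.15,.045,0)]))
crop(c,220,105,130,80,6,'pics/w5.png')
from grip import *
gripfit(c,s,.05,[(-1,-1,1,219,178),(1,-1,1,346,178),(1,1,1,340,372),(-1,1,1,230,372),(-1,-1,-1,233,164),(1,-1,-1,334,164)])
"
```

```text
[[330.0005949  114.83597275]
 [232.31083966 114.61640794]]
y,z mm [2.7 5.7] tilt deg -1.67 x mm 0.1
[[-0.3 -0.3]
 [ 2.6 -0.3]
 [-2.9  0.2]
 [ 0.1  0.3]
 [ 1.9  0.1]
 [-1.8  0.1]]
```

View pics/w5.png

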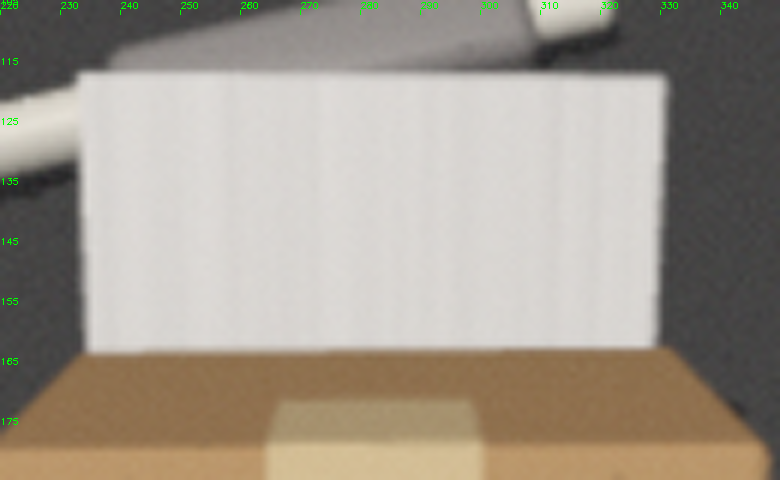

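{"op": "drive_tool", "data": {
  "motion": [
    {"tx":-0.001,"ty":0.001,"tz":0.01,"rx":-0.2,"ry":0,"rz":0.1},
    {"tx":-0.002,"ty":0.002,"tz":0.025,"rx":-0.3,"ry":0,"rz":0.2},
    {"tx":-0.002,"ty":0.003,"tz":0.04,"rx":-0.3,"ry":0,"rz":0.2},
    {"tx":-0.002,"ty":0.004,"tz":0.055,"rx":-0.3,"ry":0,"rz":0.2},
    {"tx":-0.002,"ty":0.005,"tz":0.068,"rx":-0.3,"ry":0,"rz":0.2},
    {"tx":-0.002,"ty":0.005,"tz":0.08,"rx":-0.3,"ry":0,"rz":0.2},
    {"tx":-0.002,"ty":0.005,"tz":0.09,"rx":-0.3,"ry":0,"rz":0.2},
    {"tx":-0.002,"ty":0.005,"tz":0.097,"rx":-0.3,"ry":0,"rz":0.2},
    {"tx":-0.002,"ty":0.005,"tz":0.097,"rx":-0.3,"ry":0,"rz":0.2},
    {"tx":-0.002,"ty":0.005,"tz":0.097,"rx":-0.3,"ry":0,"rz":0.2}
  ]
}}

```text
t: 8.1
position: [0.6848, -0.0085, 0.1595]
orientation: [-155.0, 0.0, -101.2]
wrist_force: [0.5, -0.3, -4.0]
gripper_width: 0.637
```

```bash
python3 -c "
from to import *
import pickle
c=manip.read_camera('scene');crop(c,200,180,110,110,5,'pics/s4.png');pickle.dump(c,open('s4.pkl','wb'))
delta(rampP(.064,0,.031),slope(-1))"
```

```text
t 8.15 pos [ 0.6851 -0.0085  0.1603] rpy [-154.9    0.  -101.2] F [-0.3  0.2 -4. ] w 0.641 j [-7. 15. 97. -2. 43. 96.]
delta mm [ 0.8  0.4 16.6] rot [-0.1   0.04  0.  ]
```

View pics/s4.png

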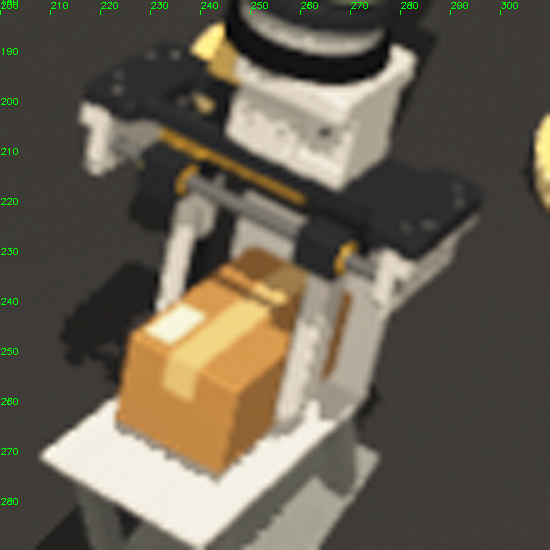

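{"op": "drive_tool", "data": {
  "motion": [
    {"tx":0,"ty":0,"tz":0.002,"rx":0,"ry":0,"rz":0},
    {"tx":0,"ty":0,"tz":0.004,"rx":0,"ry":0,"rz":0},
    {"tx":0,"ty":0,"tz":0.005,"rx":0,"ry":0,"rz":0},
    {"tx":0,"ty":0,"tz":0.006,"rx":0,"ry":0,"rz":0},
    {"tx":0,"ty":0,"tz":0.007,"rx":0,"ry":0,"rz":0},
    {"tx":0,"ty":0,"tz":0.008,"rx":0,"ry":0,"rz":0},
    {"tx":0,"ty":0,"tz":0.009,"rx":0,"ry":0,"rz":0},
    {"tx":0,"ty":0,"tz":0.01,"rx":0,"ry":0,"rz":0},
    {"tx":0,"ty":0,"tz":0.011,"rx":0,"ry":0,"rz":0},
    {"tx":0,"ty":0,"tz":0.012,"rx":0,"ry":0,"rz":0}
  ]
}}

```text
t: 8.98
position: [0.6897, -0.0095, 0.1489]
orientation: [-154.9, 0.0, -101.2]
wrist_force: [0.8, -0.1, -4.9]
gripper_width: 0.638
```

```bash
python3 -c "
from to import *
delta(rampP(.064,0,.031),slope(-1))"
```

```text
t 8.98 pos [ 0.6897 -0.0095  0.1489] rpy [-154.9    0.  -101.2] F [ 0.8 -0.1 -4.9] w 0.638 j [-7. 17. 97. -3. 42. 96.]
delta mm [ 0.7 -0.1  4.2] rot [-0.06  0.03 -0.  ]
```

Not touching yet, so I'll lower another 5 mm slowly.

{"op": "drive_tool", "data": {
  "motion": [
    {"tx":0,"ty":0,"tz":0.0005,"rx":0,"ry":0,"rz":0},
    {"tx":0,"ty":0,"tz":0.001,"rx":0,"ry":0,"rz":0},
    {"tx":0,"ty":0,"tz":0.0015,"rx":0,"ry":0,"rz":0},
    {"tx":0,"ty":0,"tz":0.002,"rx":0,"ry":0,"rz":0},
    {"tx":0,"ty":0,"tz":0.0025,"rx":0,"ry":0,"rz":0},
    {"tx":0,"ty":0,"tz":0.003,"rx":0,"ry":0,"rz":0},
    {"tx":0,"ty":0,"tz":0.0035,"rx":0,"ry":0,"rz":0},
    {"tx":0,"ty":0,"tz":0.004,"rx":0,"ry":0,"rz":0},
    {"tx":0,"ty":0,"tz":0.0045,"rx":0,"ry":0,"rz":0},
    {"tx":0,"ty":0,"tz":0.005,"rx":0,"ry":0,"rz":0}
  ]
}}

```text
t: 9.82
position: [0.69, -0.0096, 0.1483]
orientation: [-155.1, -0.1, -101.2]
wrist_force: [-26.2, 2.6, 22.4]
gripper_width: 0.634
```

```bash
python3 -c "
from to import *
delta(rampP(.064,0,.031),slope(-1))"
```

```text
t 9.82 pos [ 0.69   -0.0096  0.1483] rpy [-1.551e+02 -1.000e-01 -1.012e+02] F [-26.2   2.6  22.4] w 0.634 j [-7. 17. 97. -3. 42. 96.]
delta mm [ 0.7 -0.1  3.6] rot [ 0.07 -0.02  0.09]
```

Contact, with a normal force of about 34 N. I'll ease off and slide towards the backstop.

{"op": "drive_tool", "data": {
  "motion": [
    {"tx":0,"ty":0,"tz":-0.0015,"rx":0,"ry":0,"rz":0},
    {"tx":0,"ty":0,"tz":-0.003,"rx":0,"ry":0,"rz":0},
    {"tx":0,"ty":0.0005,"tz":-0.0035,"rx":0,"ry":0,"rz":0},
    {"tx":0,"ty":0.001,"tz":-0.0035,"rx":0,"ry":0,"rz":0},
    {"tx":0,"ty":0.0015,"tz":-0.0035,"rx":0,"ry":0,"rz":0},
    {"tx":0,"ty":0.002,"tz":-0.0035,"rx":0,"ry":0,"rz":0},
    {"tx":0,"ty":0.0025,"tz":-0.0035,"rx":0,"ry":0,"rz":0},
    {"tx":0,"ty":0.003,"tz":-0.0035,"rx":0,"ry":0,"rz":0},
    {"tx":0,"ty":0.0035,"tz":-0.0035,"rx":0,"ry":0,"rz":0},
    {"tx":0,"ty":0.004,"tz":-0.0035,"rx":0,"ry":0,"rz":0}
  ]
}}

```text
t: 10.65
position: [0.6887, -0.0092, 0.148]
orientation: [-154.7, 0.0, -101.2]
wrist_force: [0.5, 0.2, 5.6]
gripper_width: 0.635
```

```bash
cat >> to.py <<'E'
def FR():
    o,M=ramp(); s=manip.sense(); print("F ramp",(M.T@s["wrist_force"]).round(1),"tcp ramp mm",(M.T@(s["position"]-o)*1000).round(1))
E
python3 -c "
from to import *
FR()
c=manip.read_camera('scene');crop(c,200,190,100,100,5,'pics/s5.png')"
```

```text
F ramp [2.7 0.3 4.9] tcp ramp mm [62.5  0.8 34.9]
```

View pics/s5.png

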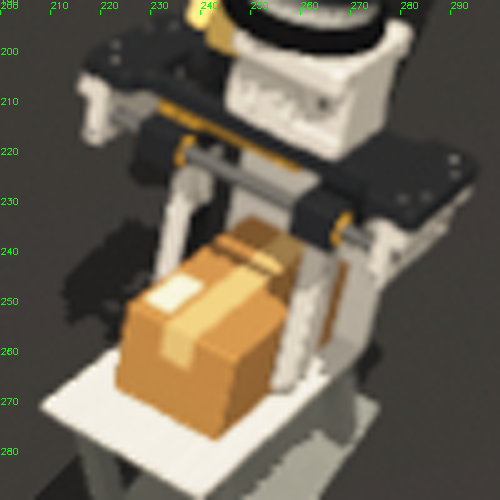

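{"op": "drive_tool", "data": {
  "motion": [
    {"tx":0,"ty":0.0005,"tz":0,"rx":0,"ry":0,"rz":0},
    {"tx":0,"ty":0.001,"tz":0,"rx":0,"ry":0,"rz":0},
    {"tx":0,"ty":0.0015,"tz":0,"rx":0,"ry":0,"rz":0},
    {"tx":0,"ty":0.002,"tz":0,"rx":0,"ry":0,"rz":0},
    {"tx":0,"ty":0.0025,"tz":0,"rx":0,"ry":0,"rz":0},
    {"tx":0,"ty":0.003,"tz":0,"rx":0,"ry":0,"rz":0},
    {"tx":0,"ty":0.0035,"tz":0,"rx":0,"ry":0,"rz":0},
    {"tx":0,"ty":0.004,"tz":0,"rx":0,"ry":0,"rz":0},
    {"tx":0,"ty":0.0045,"tz":0,"rx":0,"ry":0,"rz":0},
    {"tx":0,"ty":0.005,"tz":0,"rx":0,"ry":0,"rz":0}
  ]
}}

```text
t: 11.53
position: [0.6843, -0.0083, 0.1459]
orientation: [-154.7, 0.1, -101.2]
wrist_force: [-0.4, 1.0, 5.4]
gripper_width: 0.636
```

```bash
python3 -c "
from to import *
FR()"
```

```text
F ramp [1.7 0.9 5.2] tcp ramp mm [57.6  0.9 34.9]
```

{"op": "drive_tool", "data": {
  "motion": [
    {"tx":0,"ty":0.0005,"tz":0,"rx":0,"ry":0,"rz":0},
    {"tx":0,"ty":0.001,"tz":0,"rx":0,"ry":0,"rz":0},
    {"tx":0,"ty":0.0015,"tz":0,"rx":0,"ry":0,"rz":0},
    {"tx":0,"ty":0.002,"tz":0,"rx":0,"ry":0,"rz":0},
    {"tx":0,"ty":0.0025,"tz":0,"rx":0,"ry":0,"rz":0},
    {"tx":0,"ty":0.003,"tz":0,"rx":0,"ry":0,"rz":0},
    {"tx":0,"ty":0.003,"tz":0,"rx":0,"ry":0,"rz":0},
    {"tx":0,"ty":0.003,"tz":0,"rx":0,"ry":0,"rz":0},
    {"tx":0,"ty":0.003,"tz":0,"rx":0,"ry":0,"rz":0},
    {"tx":0,"ty":0.003,"tz":0,"rx":0,"ry":0,"rz":0}
  ]
}}

```text
t: 12.37
position: [0.6817, -0.0077, 0.1447]
orientation: [-154.6, 0.1, -101.2]
wrist_force: [-0.1, -0.2, 6.3]
gripper_width: 0.636
```

```bash
python3 -c "
from to import *
FR()
c=manip.read_camera('top');crop(c,250,100,80,90,6,'pics/t6.png')"
```

```text
F ramp [ 2.6 -0.2  5.7] tcp ramp mm [54.7  0.9 34.9]
```

View pics/t6.png

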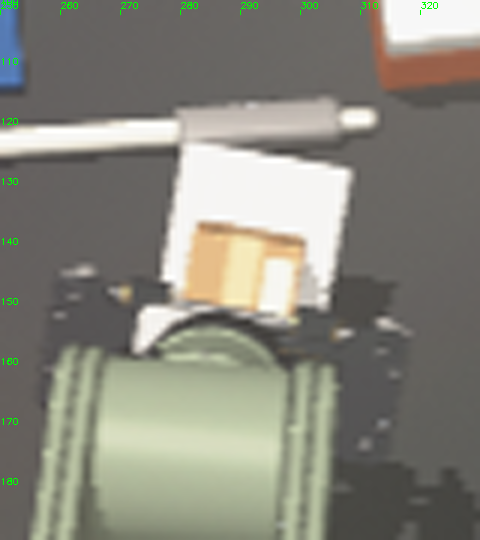

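{"op": "drive_tool", "data": {
  "motion": [
    {"tx":0,"ty":0.0005,"tz":0,"rx":0,"ry":0,"rz":0},
    {"tx":0,"ty":0.001,"tz":0,"rx":0,"ry":0,"rz":0},
    {"tx":0,"ty":0.0015,"tz":0,"rx":0,"ry":0,"rz":0},
    {"tx":0,"ty":0.002,"tz":0,"rx":0,"ry":0,"rz":0},
    {"tx":0,"ty":0.0025,"tz":0,"rx":0,"ry":0,"rz":0},
    {"tx":0,"ty":0.003,"tz":0,"rx":0,"ry":0,"rz":0},
    {"tx":0,"ty":0.003,"tz":0,"rx":0,"ry":0,"rz":0},
    {"tx":0,"ty":0.003,"tz":0,"rx":0,"ry":0,"rz":0},
    {"tx":0,"ty":0.003,"tz":0,"rx":0,"ry":0,"rz":0},
    {"tx":0,"ty":0.003,"tz":0,"rx":0,"ry":0,"rz":0}
  ]
}}

```text
t: 13.25
position: [0.6814, -0.0079, 0.1449]
orientation: [-154.3, 0.1, -101.3]
wrist_force: [8.6, -1.8, 3.4]
gripper_width: 0.636
```

```bash
python3 -c "
from to import *
FR()"
```

```text
F ramp [ 9.4 -0.1 -0.6] tcp ramp mm [54.5  0.6 35.2]
```

It's against the backstop: Fx rose to 9 N and the tool stopped advancing. I'll relax slightly and open.

{"op": "drive_tool", "data": {
  "motion": [
    {"tx":0,"ty":-0.0005,"tz":0.0005,"rx":0,"ry":0,"rz":0},
    {"tx":0,"ty":-0.001,"tz":0.001,"rx":0,"ry":0,"rz":0},
    {"tx":0,"ty":-0.0015,"tz":0.001,"rx":0,"ry":0,"rz":0},
    {"tx":0,"ty":-0.0015,"tz":0.001,"rx":0,"ry":0,"rz":0},
    {"tx":0,"ty":-0.0015,"tz":0.001,"rx":0,"ry":0,"rz":0},
    {"tx":0,"ty":-0.0015,"tz":0.001,"rx":0,"ry":0,"rz":0},
    {"tx":0,"ty":-0.0015,"tz":0.001,"rx":0,"ry":0,"rz":0},
    {"tx":0,"ty":-0.0015,"tz":0.001,"rx":0,"ry":0,"rz":0},
    {"tx":0,"ty":-0.0015,"tz":0.001,"rx":0,"ry":0,"rz":0},
    {"tx":0,"ty":-0.0015,"tz":0.001,"rx":0,"ry":0,"rz":0}
  ]
}}

```text
t: 14.08
position: [0.6816, -0.0079, 0.1444]
orientation: [-154.5, 0.0, -101.2]
wrist_force: [1.4, -0.5, 9.1]
gripper_width: 0.634
```

```bash
python3 -c "
from to import *
FR()"
```

```text
F ramp [ 5.1 -0.2  7.6] tcp ramp mm [54.4  0.7 34.6]
```

{"op": "drive_tool", "data": {
  "motion": [
    {"tx":0,"ty":0,"tz":0,"rx":0,"ry":0,"rz":0},
    {"tx":0,"ty":0,"tz":0,"rx":0,"ry":0,"rz":0},
    {"tx":0,"ty":0,"tz":0,"rx":0,"ry":0,"rz":0},
    {"tx":0,"ty":0,"tz":0,"rx":0,"ry":0,"rz":0},
    {"tx":0,"ty":0,"tz":0,"rx":0,"ry":0,"rz":0},
    {"tx":0,"ty":0,"tz":0,"rx":0,"ry":0,"rz":0},
    {"tx":0,"ty":0,"tz":0,"rx":0,"ry":0,"rz":0},
    {"tx":0,"ty":0,"tz":0,"rx":0,"ry":0,"rz":0},
    {"tx":0,"ty":0,"tz":0,"rx":0,"ry":0,"rz":0},
    {"tx":0,"ty":0,"tz":0,"rx":0,"ry":0,"rz":0}
  ],
  "hand": -1
}}

```text
t: 14.92
position: [0.6787, -0.0073, 0.1411]
orientation: [-154.9, 0.0, -101.2]
wrist_force: [-0.3, 1.2, 0.4]
gripper_width: 1.0
```

```bash
python3 -c "
from to import *
FR()
delta(rampP(.0545,.0,.185),slope(-1))"
```

```text
F ramp [-0.3  1.1  0.6] tcp ramp mm [50.4  0.7 32.8]
t 14.92 pos [ 0.6787 -0.0073  0.1411] rpy [-154.9    0.  -101.2] F [-0.3  1.2  0.4] w 1.000 j [-7. 16. 99. -3. 41. 96.]
delta mm [   0.6   -4.2 -152.2] rot [-0.06  0.03  0.  ]
```

{"op": "drive_tool", "data": {
  "motion": [
    {"tx":0,"ty":0,"tz":-0.01,"rx":0,"ry":0,"rz":0},
    {"tx":0,"ty":-0.001,"tz":-0.025,"rx":0,"ry":0,"rz":0},
    {"tx":0,"ty":-0.002,"tz":-0.04,"rx":0,"ry":0,"rz":0},
    {"tx":0,"ty":-0.003,"tz":-0.06,"rx":0,"ry":0,"rz":0},
    {"tx":0,"ty":-0.004,"tz":-0.08,"rx":0,"ry":0,"rz":0},
    {"tx":0,"ty":-0.004,"tz":-0.1,"rx":0,"ry":0,"rz":0},
    {"tx":0,"ty":-0.004,"tz":-0.12,"rx":0,"ry":0,"rz":0},
    {"tx":0,"ty":-0.004,"tz":-0.14,"rx":0,"ry":0,"rz":0},
    {"tx":0,"ty":-0.004,"tz":-0.15,"rx":0,"ry":0,"rz":0},
    {"tx":0,"ty":-0.004,"tz":-0.15,"rx":0,"ry":0,"rz":0}
  ]
}}

```text
t: 15.75
position: [0.6209, 0.0044, 0.2828]
orientation: [-154.6, 0.1, -101.2]
wrist_force: [0.3, 0.0, -0.2]
gripper_width: 1.001
```

```bash
cat > chk.py <<'E'
from to import *
import sys
n=sys.argv[1]; H=[.05,.086]
s=manip.sense()
for cam in ("wrist","scene"):
    c=manip.read_camera(cam); p=c["pixels"][:,:,::-1].copy()
    if cam=="scene": p=cv2.resize(p[180:300,190:300],None,fx=5,fy=5,interpolation=cv2.INTER_CUBIC)
    def dr(P,col):
        q=proj(c,P)
        if cam=="scene": q=(q-[190,180]+.5)*5-.5
        for a in q: cv2.circle(p,tuple(int(round(v)) for v in a),3,col,1)
    for h in H[:int(sys.argv[2])]: dr(np.array([rampP(x,y,h) for x in (0,.11) for y in (-.03,.03)]),(0,0,255))
    dr(np.array([rampP(x,y,0) for x in (.11,.15) for y in (-.045,.045)]+[rampP(0,y,.08) for y in (-.045,.045)]),(255,0,255))
    dr(np.array([rampP(.11,y,0) for y in (-.03,.03)]),(0,255,0))
    cv2.imwrite(f"pics/{cam}_{n}.png",p)
E
python3 chk.py a 1; python3 -c "
from to import *
delta([.5024,.3103,.25],down(74))"
```

```text
t 15.85 pos [0.6199 0.0043 0.2788] rpy [-154.9    0.  -101.2] F [-0.3 -0.1 -0.6] w 1.001 j [-7.  0. 99. -2. 56. 96.]
delta mm [-277.2  170.6  -47.9] rot [  -1.63  -38.08 -171.16]
```

View pics/wrist_a.png

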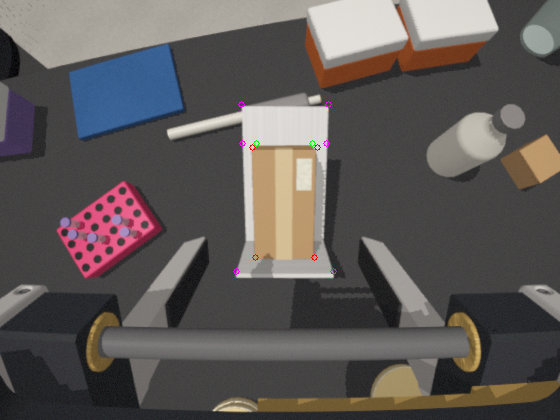

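View pics/scene_a.png

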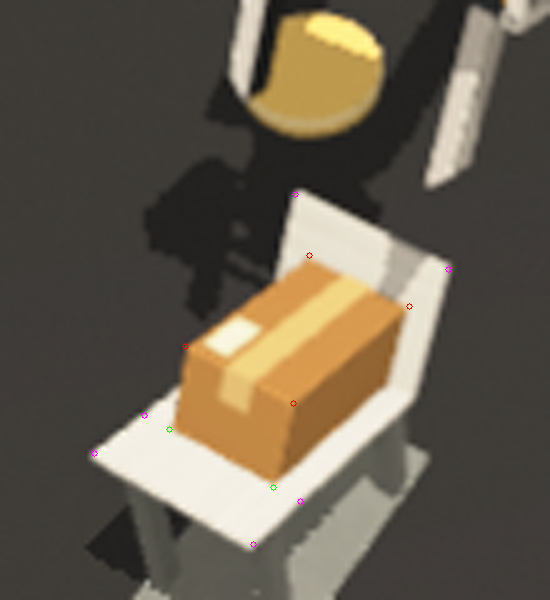

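The thick carton is home: flat, square, and flush with the backstop, with its near edge at (255,258) in the wrist view. For the thin carton, grasping at yaw -106° saves a half turn and is the same grasp.

```bash
python3 -c "
from to import *
delta([.5024,.3103,.25],down(-106.1))"
```

```text
t 15.85 pos [0.6199 0.0043 0.2788] rpy [-154.9    0.  -101.2] F [-0.3 -0.1 -0.6] w 1.001 j [-7.  0. 99. -2. 56. 96.]
delta mm [-277.2  170.6  -47.9] rot [-25.07   1.1    4.78]
```

{"op": "drive_tool", "data": {
  "motion": [
    {"tx":-0.028,"ty":0.017,"tz":-0.005,"rx":-2.5,"ry":0.1,"rz":0.5},
    {"tx":-0.056,"ty":0.034,"tz":-0.01,"rx":-5,"ry":0.2,"rz":1},
    {"tx":-0.084,"ty":0.052,"tz":-0.015,"rx":-7.5,"ry":0.3,"rz":1.5},
    {"tx":-0.112,"ty":0.069,"tz":-0.02,"rx":-10,"ry":0.4,"rz":2},
    {"tx":-0.14,"ty":0.086,"tz":-0.025,"rx":-12.5,"ry":0.5,"rz":2.4},
    {"tx":-0.168,"ty":0.103,"tz":-0.03,"rx":-15,"ry":0.7,"rz":2.9},
    {"tx":-0.196,"ty":0.12,"tz":-0.035,"rx":-18,"ry":0.8,"rz":3.4},
    {"tx":-0.224,"ty":0.138,"tz":-0.04,"rx":-20.5,"ry":0.9,"rz":4},
    {"tx":-0.252,"ty":0.155,"tz":-0.044,"rx":-23,"ry":1,"rz":4.4},
    {"tx":-0.277,"ty":0.1705,"tz":-0.048,"rx":-25.1,"ry":1.1,"rz":4.8}
  ]
}}

```text
t: 16.68
position: [0.5012, 0.3115, 0.2475]
orientation: [179.7, -0.1, -106.1]
wrist_force: [-0.7, -1.1, 1.0]
gripper_width: 0.999
```

```bash
python3 -c "
from to import *
import fit
manip.read_camera('scene')
c=manip.read_camera('wrist')
p=c['pixels'][:,:,::-1].copy()
for q in proj(c,fit.cor([.5024,.3103,2.8607,.036])): cv2.circle(p,tuple(int(round(a)) for a in q),3,(0,0,255),1)
cv2.imwrite('pics/w7.png',p)
delta([.5024,.3103,.028],down(-106.1))"
```

```text
t 16.78 pos [0.5007 0.3129 0.2467] rpy [ 1.796e+02 -1.000e-01 -1.059e+02] F [-0.   0.  -0.4] w 1.002 j [ 24.  13.  85.   0.  82. 129.]
delta mm [  1.5  -3.7 218.7] rot [ 0.36 -0.12  0.21]
```

View pics/w7.png

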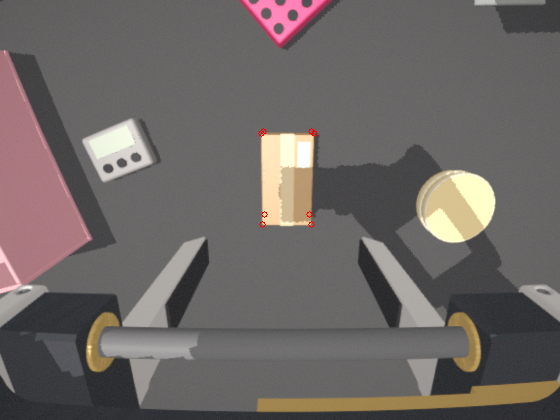

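The carton is at (287,180) and the model fits to within about 1 px. I'll descend.

{"op": "drive_tool", "data": {
  "motion": [
    {"tx":0.0005,"ty":-0.001,"tz":0.03,"rx":0.3,"ry":-0.1,"rz":0.2},
    {"tx":0.001,"ty":-0.002,"tz":0.065,"rx":0.3,"ry":-0.1,"rz":0.2},
    {"tx":0.0015,"ty":-0.0035,"tz":0.1,"rx":0.3,"ry":-0.1,"rz":0.2},
    {"tx":0.0015,"ty":-0.0035,"tz":0.13,"rx":0.3,"ry":-0.1,"rz":0.2},
    {"tx":0.0015,"ty":-0.0035,"tz":0.16,"rx":0.3,"ry":-0.1,"rz":0.2},
    {"tx":0.0015,"ty":-0.0035,"tz":0.18,"rx":0.3,"ry":-0.1,"rz":0.2},
    {"tx":0.0015,"ty":-0.0035,"tz":0.197,"rx":0.3,"ry":-0.1,"rz":0.2},
    {"tx":0.0015,"ty":-0.0035,"tz":0.21,"rx":0.3,"ry":-0.1,"rz":0.2},
    {"tx":0.0015,"ty":-0.0035,"tz":0.214,"rx":0.3,"ry":-0.1,"rz":0.2},
    {"tx":0.0015,"ty":-0.0035,"tz":0.214,"rx":0.3,"ry":-0.1,"rz":0.2}
  ]
}}

```text
t: 17.62
position: [0.5042, 0.3066, 0.0342]
orientation: [-179.9, -0.0, -106.3]
wrist_force: [0.1, -0.3, -0.6]
gripper_width: 1.004
```

```bash
python3 -c "
from to import *
delta([.5024,.3103,.0285],down(-106.1))"
```

```text
t 17.62 pos [0.5042 0.3066 0.0342] rpy [-179.9   -0.  -106.3] F [ 0.1 -0.3 -0.6] w 1.004 j [ 23.  27.  94.  -0.  59. 129.]
delta mm [-3.   2.7  5.7] rot [-0.09 -0.05 -0.25]
```

{"op": "drive_tool", "data": {
  "motion": [
    {"tx":-0.001,"ty":0.001,"tz":0.001,"rx":0,"ry":0,"rz":-0.1},
    {"tx":-0.002,"ty":0.002,"tz":0.002,"rx":0,"ry":0,"rz":-0.2},
    {"tx":-0.003,"ty":0.0027,"tz":0.003,"rx":0,"ry":0,"rz":-0.2},
    {"tx":-0.003,"ty":0.0027,"tz":0.004,"rx":0,"ry":0,"rz":-0.2},
    {"tx":-0.003,"ty":0.0027,"tz":0.005,"rx":0,"ry":0,"rz":-0.2},
    {"tx":-0.003,"ty":0.0027,"tz":0.005,"rx":0,"ry":0,"rz":-0.2},
    {"tx":-0.003,"ty":0.0027,"tz":0.005,"rx":0,"ry":0,"rz":-0.2},
    {"tx":-0.003,"ty":0.0027,"tz":0.005,"rx":0,"ry":0,"rz":-0.2},
    {"tx":-0.003,"ty":0.0027,"tz":0.005,"rx":0,"ry":0,"rz":-0.2},
    {"tx":-0.003,"ty":0.0027,"tz":0.005,"rx":0,"ry":0,"rz":-0.2}
  ]
}}

```text
t: 18.45
position: [0.5035, 0.3113, 0.031]
orientation: [-179.8, 0.1, -106.1]
wrist_force: [-0.5, 0.2, 0.9]
gripper_width: 1.0
```

{"op": "drive_tool", "data": {
  "motion": [
    {"tx":0,"ty":0,"tz":0,"rx":0,"ry":0,"rz":0},
    {"tx":0,"ty":0,"tz":0,"rx":0,"ry":0,"rz":0},
    {"tx":0,"ty":0,"tz":0,"rx":0,"ry":0,"rz":0},
    {"tx":0,"ty":0,"tz":0,"rx":0,"ry":0,"rz":0},
    {"tx":0,"ty":0,"tz":0,"rx":0,"ry":0,"rz":0},
    {"tx":0,"ty":0,"tz":0,"rx":0,"ry":0,"rz":0},
    {"tx":0,"ty":0,"tz":0,"rx":0,"ry":0,"rz":0},
    {"tx":0,"ty":0,"tz":0,"rx":0,"ry":0,"rz":0},
    {"tx":0,"ty":0,"tz":0,"rx":0,"ry":0,"rz":0},
    {"tx":0,"ty":0,"tz":0,"rx":0,"ry":0,"rz":0}
  ],
  "hand": 1
}}

```text
t: 19.28
position: [0.5034, 0.3111, 0.031]
orientation: [-179.8, 0.1, -106.1]
wrist_force: [0.2, -1.2, 1.0]
gripper_width: 0.639
```

{"op": "drive_tool", "data": {
  "motion": [
    {"tx":0,"ty":0,"tz":-0.004,"rx":0,"ry":0,"rz":0},
    {"tx":0,"ty":0,"tz":-0.012,"rx":0,"ry":0,"rz":0},
    {"tx":0,"ty":0,"tz":-0.025,"rx":0,"ry":0,"rz":0},
    {"tx":0,"ty":0,"tz":-0.05,"rx":0,"ry":0,"rz":0},
    {"tx":0,"ty":0,"tz":-0.085,"rx":0,"ry":0,"rz":0},
    {"tx":0,"ty":0,"tz":-0.12,"rx":0,"ry":0,"rz":0},
    {"tx":0,"ty":0,"tz":-0.16,"rx":0,"ry":0,"rz":0},
    {"tx":0,"ty":0,"tz":-0.2,"rx":0,"ry":0,"rz":0},
    {"tx":0,"ty":0,"tz":-0.235,"rx":0,"ry":0,"rz":0},
    {"tx":0,"ty":0,"tz":-0.26,"rx":0,"ry":0,"rz":0}
  ]
}}

```text
t: 20.12
position: [0.5032, 0.3119, 0.2971]
orientation: [-179.4, 0.4, -106.1]
wrist_force: [0.2, -0.9, -2.5]
gripper_width: 0.634
```

```bash
python3 -c "
from to import *
c=manip.read_camera('wrist');s=manip.sense()
crop(c,200,140,160,110,5,'pics/w8.png'); cv2.imwrite('pics/w8f.png',c['pixels'][:,:,::-1])
import pickle;pickle.dump((c,s),open('w8.pkl','wb'))
delta(rampP(.064,0,.081+.08),slope(-1))"
```

```text
t 20.17 pos [0.5055 0.3129 0.3024] rpy [-179.     0.7 -106.1] F [1.5 1.3 1.7] w 0.633 j [ 23.  11.  81.  -0.  87. 130.]
delta mm [ 264.3 -213.    39.8] rot [24.   -0.41 -4.92]
```

View pics/w8f.png

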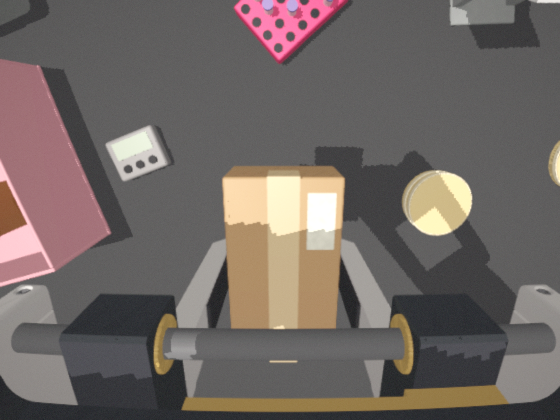

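{"op": "drive_tool", "data": {
  "motion": [
    {"tx":0.008,"ty":-0.006,"tz":0,"rx":0.6,"ry":0,"rz":-0.1},
    {"tx":0.024,"ty":-0.019,"tz":0,"rx":1.7,"ry":0,"rz":-0.4},
    {"tx":0.043,"ty":-0.035,"tz":0,"rx":3.4,"ry":0,"rz":-0.8},
    {"tx":0.064,"ty":-0.051,"tz":0.002,"rx":5,"ry":0,"rz":-1.1},
    {"tx":0.085,"ty":-0.068,"tz":0.004,"rx":7,"ry":0,"rz":-1.5},
    {"tx":0.106,"ty":-0.085,"tz":0.006,"rx":9,"ry":0,"rz":-1.9},
    {"tx":0.127,"ty":-0.102,"tz":0.01,"rx":11,"ry":0,"rz":-2.3},
    {"tx":0.148,"ty":-0.119,"tz":0.013,"rx":13,"ry":0,"rz":-2.7},
    {"tx":0.169,"ty":-0.136,"tz":0.017,"rx":15,"ry":-0.1,"rz":-3.1},
    {"tx":0.19,"ty":-0.153,"tz":0.02,"rx":17,"ry":-0.2,"rz":-3.5}
  ]
}}

```text
t: 21.0
position: [0.5946, 0.0843, 0.2671]
orientation: [-163.0, -0.4, -102.6]
wrist_force: [0.3, -0.5, -2.1]
gripper_width: 0.64
```

```bash
python3 -c "
from to import *
delta(rampP(.064,0,.081+.08),slope(-1))"
```

```text
t 21.00 pos [0.5946 0.0843 0.2671] rpy [-163.    -0.4 -102.6] F [ 0.3 -0.5 -2.1] w 0.640 j [  2.   4.  95.  -5.  65. 106.]
delta mm [ 72.7 -56.3  22.1] rot [ 8.02 -0.85 -1.15]
```

{"op": "drive_tool", "data": {
  "motion": [
    {"tx":0.016,"ty":-0.012,"tz":0.004,"rx":1.8,"ry":-0.2,"rz":-0.2},
    {"tx":0.031,"ty":-0.024,"tz":0.009,"rx":3.4,"ry":-0.4,"rz":-0.5},
    {"tx":0.045,"ty":-0.035,"tz":0.013,"rx":5,"ry":-0.5,"rz":-0.7},
    {"tx":0.057,"ty":-0.044,"tz":0.017,"rx":6.3,"ry":-0.7,"rz":-0.9},
    {"tx":0.066,"ty":-0.051,"tz":0.02,"rx":7.3,"ry":-0.8,"rz":-1},
    {"tx":0.071,"ty":-0.055,"tz":0.021,"rx":7.8,"ry":-0.8,"rz":-1.1},
    {"tx":0.0727,"ty":-0.0563,"tz":0.022,"rx":8,"ry":-0.8,"rz":-1.1},
    {"tx":0.0727,"ty":-0.0563,"tz":0.022,"rx":8,"ry":-0.8,"rz":-1.1},
    {"tx":0.0727,"ty":-0.0563,"tz":0.022,"rx":8,"ry":-0.8,"rz":-1.1},
    {"tx":0.0727,"ty":-0.0563,"tz":0.022,"rx":8,"ry":-0.8,"rz":-1.1}
  ]
}}

```text
t: 21.83
position: [0.6395, 0.0028, 0.2673]
orientation: [-154.8, 0.1, -101.3]
wrist_force: [-0.1, -0.3, -2.7]
gripper_width: 0.636
```

```bash
python3 chk.py b 1; python3 -c "
from to import *
FR();delta(rampP(.064,0,.081),slope(-1))"
```

```text
F ramp [-1.  -0.2 -2.5] tcp ramp mm [ 67.3   3.  164.6]
t 21.93 pos [0.6396 0.0028 0.2676] rpy [-1.547e+02  1.000e-01 -1.013e+02] F [ 0.2 -0.3 -2.7] w 0.636 j [-7.  3. 97. -2. 54. 96.]
delta mm [ 3.2  3.7 83.5] rot [-0.26  0.1  -0.06]
```

View pics/wrist_b.png

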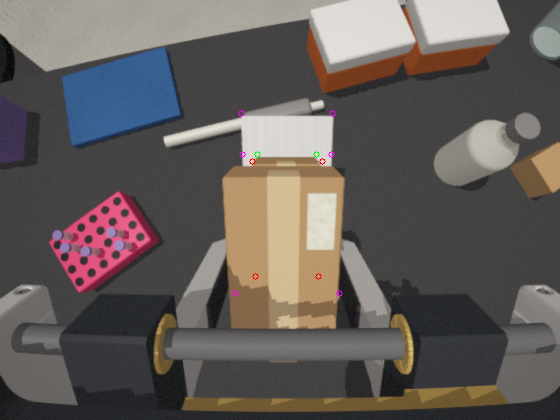

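View pics/scene_b.png

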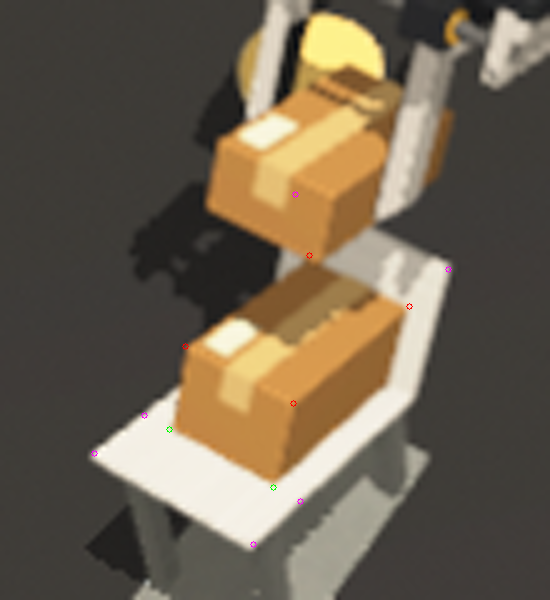

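{"op": "drive_tool", "data": {
  "motion": [
    {"tx":0.001,"ty":0.001,"tz":0.006,"rx":-0.1,"ry":0,"rz":0},
    {"tx":0.002,"ty":0.002,"tz":0.015,"rx":-0.2,"ry":0,"rz":0},
    {"tx":0.0025,"ty":0.003,"tz":0.025,"rx":-0.2,"ry":0,"rz":0},
    {"tx":0.0025,"ty":0.003,"tz":0.035,"rx":-0.2,"ry":0,"rz":0},
    {"tx":0.0025,"ty":0.003,"tz":0.044,"rx":-0.2,"ry":0,"rz":0},
    {"tx":0.0025,"ty":0.003,"tz":0.053,"rx":-0.2,"ry":0,"rz":0},
    {"tx":0.0025,"ty":0.003,"tz":0.06,"rx":-0.2,"ry":0,"rz":0},
    {"tx":0.0025,"ty":0.003,"tz":0.065,"rx":-0.2,"ry":0,"rz":0},
    {"tx":0.0025,"ty":0.003,"tz":0.068,"rx":-0.2,"ry":0,"rz":0},
    {"tx":0.0025,"ty":0.003,"tz":0.068,"rx":-0.2,"ry":0,"rz":0}
  ]
}}

```text
t: 22.77
position: [0.6647, -0.0055, 0.2035]
orientation: [-155.0, 0.1, -101.3]
wrist_force: [-0.3, 0.1, -2.2]
gripper_width: 0.636
```

```bash
python3 -c "
from to import *
FR()
c=manip.read_camera('scene');crop(c,200,180,110,110,5,'pics/s9.png')"
```

```text
F ramp [-1.2 -0.  -1.8] tcp ramp mm [64.  -0.2 95.4]
```

View pics/s9.png

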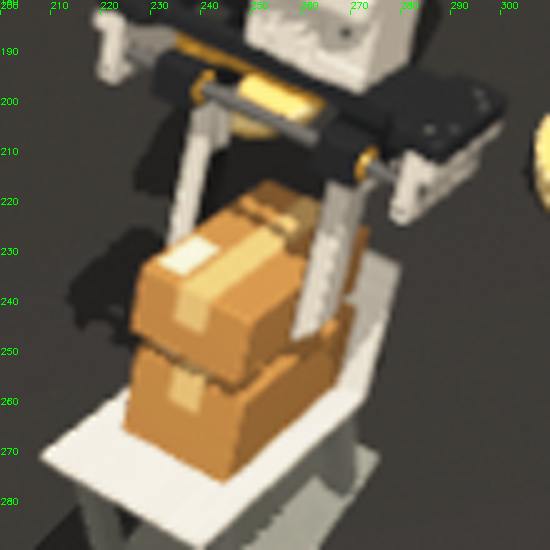

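{"op": "drive_tool", "data": {
  "motion": [
    {"tx":0,"ty":0,"tz":0.0015,"rx":0,"ry":0,"rz":0},
    {"tx":0,"ty":0,"tz":0.003,"rx":0,"ry":0,"rz":0},
    {"tx":0,"ty":0,"tz":0.004,"rx":0,"ry":0,"rz":0},
    {"tx":0,"ty":0,"tz":0.005,"rx":0,"ry":0,"rz":0},
    {"tx":0,"ty":0,"tz":0.006,"rx":0,"ry":0,"rz":0},
    {"tx":0,"ty":0,"tz":0.007,"rx":0,"ry":0,"rz":0},
    {"tx":0,"ty":0,"tz":0.008,"rx":0,"ry":0,"rz":0},
    {"tx":0,"ty":0,"tz":0.009,"rx":0,"ry":0,"rz":0},
    {"tx":0,"ty":0,"tz":0.0095,"rx":0,"ry":0,"rz":0},
    {"tx":0,"ty":0,"tz":0.0095,"rx":0,"ry":0,"rz":0}
  ]
}}

```text
t: 23.65
position: [0.6687, -0.0062, 0.1957]
orientation: [-155.0, 0.1, -101.3]
wrist_force: [0.3, -0.4, -2.4]
gripper_width: 0.634
```

```bash
python3 -c "
from to import *
FR()"
```

```text
F ramp [-0.6 -0.3 -2.3] tcp ramp mm [64.4 -0.2 86.6]
```

{"op": "drive_tool", "data": {
  "motion": [
    {"tx":0,"ty":0,"tz":0.0003,"rx":0,"ry":0,"rz":0},
    {"tx":0,"ty":0,"tz":0.0006,"rx":0,"ry":0,"rz":0},
    {"tx":0,"ty":0,"tz":0.0009,"rx":0,"ry":0,"rz":0},
    {"tx":0,"ty":0,"tz":0.0012,"rx":0,"ry":0,"rz":0},
    {"tx":0,"ty":0,"tz":0.0015,"rx":0,"ry":0,"rz":0},
    {"tx":0,"ty":0,"tz":0.0018,"rx":0,"ry":0,"rz":0},
    {"tx":0,"ty":0,"tz":0.0021,"rx":0,"ry":0,"rz":0},
    {"tx":0,"ty":0,"tz":0.0024,"rx":0,"ry":0,"rz":0},
    {"tx":0,"ty":0,"tz":0.0027,"rx":0,"ry":0,"rz":0},
    {"tx":0,"ty":0,"tz":0.003,"rx":0,"ry":0,"rz":0}
  ]
}}

```text
t: 24.48
position: [0.6701, -0.0065, 0.1932]
orientation: [-155.0, 0.1, -101.3]
wrist_force: [-0.7, 0.2, -2.4]
gripper_width: 0.636
```

```bash
python3 -c "
from to import *
FR()"
```

```text
F ramp [-1.7  0.  -1.9] tcp ramp mm [64.6 -0.2 83.7]
```

{"op": "drive_tool", "data": {
  "motion": [
    {"tx":0,"ty":0,"tz":0.0003,"rx":0,"ry":0,"rz":0},
    {"tx":0,"ty":0,"tz":0.0006,"rx":0,"ry":0,"rz":0},
    {"tx":0,"ty":0,"tz":0.0009,"rx":0,"ry":0,"rz":0},
    {"tx":0,"ty":0,"tz":0.0012,"rx":0,"ry":0,"rz":0},
    {"tx":0,"ty":0,"tz":0.0015,"rx":0,"ry":0,"rz":0},
    {"tx":0,"ty":0,"tz":0.0018,"rx":0,"ry":0,"rz":0},
    {"tx":0,"ty":0,"tz":0.0021,"rx":0,"ry":0,"rz":0},
    {"tx":0,"ty":0,"tz":0.0024,"rx":0,"ry":0,"rz":0},
    {"tx":0,"ty":0,"tz":0.0027,"rx":0,"ry":0,"rz":0},
    {"tx":0,"ty":0,"tz":0.003,"rx":0,"ry":0,"rz":0}
  ]
}}

```text
t: 25.32
position: [0.6709, -0.0066, 0.1913]
orientation: [-155.0, 0.1, -101.3]
wrist_force: [-8.3, 1.8, 5.4]
gripper_width: 0.636
```

```bash
python3 -c "
from to import *
FR()"
```

```text
F ramp [-5.4  0.2  8.4] tcp ramp mm [64.6 -0.1 81.7]
```

Contact. I'll slide home in small steps.

{"op": "drive_tool", "data": {
  "motion": [
    {"tx":0,"ty":0.0005,"tz":-0.0003,"rx":0,"ry":0,"rz":0},
    {"tx":0,"ty":0.001,"tz":-0.0005,"rx":0,"ry":0,"rz":0},
    {"tx":0,"ty":0.0015,"tz":-0.0005,"rx":0,"ry":0,"rz":0},
    {"tx":0,"ty":0.002,"tz":-0.0005,"rx":0,"ry":0,"rz":0},
    {"tx":0,"ty":0.0025,"tz":-0.0005,"rx":0,"ry":0,"rz":0},
    {"tx":0,"ty":0.003,"tz":-0.0005,"rx":0,"ry":0,"rz":0},
    {"tx":0,"ty":0.0035,"tz":-0.0005,"rx":0,"ry":0,"rz":0},
    {"tx":0,"ty":0.004,"tz":-0.0005,"rx":0,"ry":0,"rz":0},
    {"tx":0,"ty":0.0045,"tz":-0.0005,"rx":0,"ry":0,"rz":0},
    {"tx":0,"ty":0.005,"tz":-0.0005,"rx":0,"ry":0,"rz":0}
  ]
}}

```text
t: 26.15
position: [0.6672, -0.0059, 0.1896]
orientation: [-154.9, 0.1, -101.3]
wrist_force: [-0.3, -0.8, 2.6]
gripper_width: 0.636
```

```bash
python3 -c "
from to import *
FR()"
```

```text
F ramp [ 1.  -0.9  2.4] tcp ramp mm [60.4 -0.2 81.7]
```

{"op": "drive_tool", "data": {
  "motion": [
    {"tx":0,"ty":0.0005,"tz":0,"rx":0,"ry":0,"rz":0},
    {"tx":0,"ty":0.001,"tz":0,"rx":0,"ry":0,"rz":0},
    {"tx":0,"ty":0.0015,"tz":0,"rx":0,"ry":0,"rz":0},
    {"tx":0,"ty":0.002,"tz":0,"rx":0,"ry":0,"rz":0},
    {"tx":0,"ty":0.0025,"tz":0,"rx":0,"ry":0,"rz":0},
    {"tx":0,"ty":0.003,"tz":0,"rx":0,"ry":0,"rz":0},
    {"tx":0,"ty":0.0035,"tz":0,"rx":0,"ry":0,"rz":0},
    {"tx":0,"ty":0.004,"tz":0,"rx":0,"ry":0,"rz":0},
    {"tx":0,"ty":0.0045,"tz":0,"rx":0,"ry":0,"rz":0},
    {"tx":0,"ty":0.005,"tz":0,"rx":0,"ry":0,"rz":0}
  ]
}}

```text
t: 26.98
position: [0.6629, -0.005, 0.1875]
orientation: [-154.8, 0.1, -101.3]
wrist_force: [3.3, -0.4, 4.8]
gripper_width: 0.639
```

```bash
python3 -c "
from to import *
FR()"
```

```text
F ramp [5.  0.2 3. ] tcp ramp mm [55.5 -0.1 81.7]
```

{"op": "drive_tool", "data": {
  "motion": [
    {"tx":0,"ty":0.0003,"tz":0,"rx":0,"ry":0,"rz":0},
    {"tx":0,"ty":0.0006,"tz":0,"rx":0,"ry":0,"rz":0},
    {"tx":0,"ty":0.0009,"tz":0,"rx":0,"ry":0,"rz":0},
    {"tx":0,"ty":0.0012,"tz":0,"rx":0,"ry":0,"rz":0},
    {"tx":0,"ty":0.0015,"tz":0,"rx":0,"ry":0,"rz":0},
    {"tx":0,"ty":0.0018,"tz":0,"rx":0,"ry":0,"rz":0},
    {"tx":0,"ty":0.002,"tz":0,"rx":0,"ry":0,"rz":0},
    {"tx":0,"ty":0.002,"tz":0,"rx":0,"ry":0,"rz":0},
    {"tx":0,"ty":0.002,"tz":0,"rx":0,"ry":0,"rz":0},
    {"tx":0,"ty":0.002,"tz":0,"rx":0,"ry":0,"rz":0}
  ]
}}

```text
t: 27.82
position: [0.6628, -0.005, 0.1876]
orientation: [-154.6, 0.1, -101.3]
wrist_force: [8.4, -1.2, 3.0]
gripper_width: 0.635
```

```bash
python3 -c "
from to import *
FR()
c=manip.read_camera('scene');crop(c,200,180,110,110,5,'pics/s10.png')"
```

```text
F ramp [ 9.   0.4 -0.9] tcp ramp mm [55.5 -0.1 81.8]
```

View pics/s10.png

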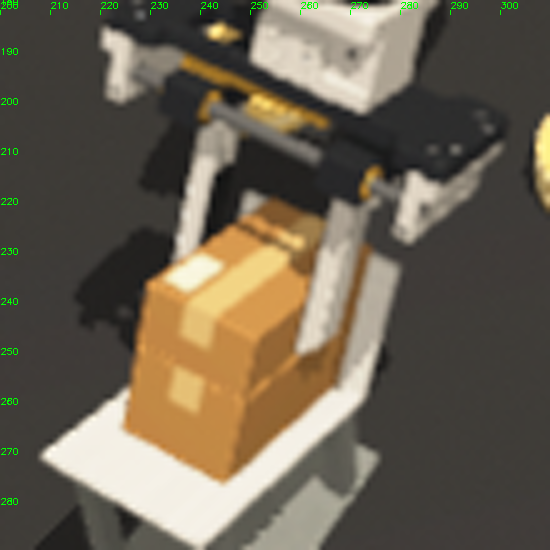

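Both cartons are home and flush with each other. I'll relax slightly, open, then retract.

{"op": "drive_tool", "data": {
  "motion": [
    {"tx":0,"ty":-0.0005,"tz":0.0004,"rx":0,"ry":0,"rz":0},
    {"tx":0,"ty":-0.001,"tz":0.0008,"rx":0,"ry":0,"rz":0},
    {"tx":0,"ty":-0.0013,"tz":0.0008,"rx":0,"ry":0,"rz":0},
    {"tx":0,"ty":-0.0013,"tz":0.0008,"rx":0,"ry":0,"rz":0},
    {"tx":0,"ty":-0.0013,"tz":0.0008,"rx":0,"ry":0,"rz":0},
    {"tx":0,"ty":-0.0013,"tz":0.0008,"rx":0,"ry":0,"rz":0},
    {"tx":0,"ty":-0.0013,"tz":0.0008,"rx":0,"ry":0,"rz":0},
    {"tx":0,"ty":-0.0013,"tz":0.0008,"rx":0,"ry":0,"rz":0},
    {"tx":0,"ty":-0.0013,"tz":0.0008,"rx":0,"ry":0,"rz":0},
    {"tx":0,"ty":-0.0013,"tz":0.0008,"rx":0,"ry":0,"rz":0}
  ]
}}

```text
t: 28.7
position: [0.6629, -0.005, 0.1875]
orientation: [-154.8, 0.1, -101.3]
wrist_force: [0.2, -0.7, 9.1]
gripper_width: 0.639
```

{"op": "drive_tool", "data": {
  "motion": [
    {"tx":0,"ty":0,"tz":0,"rx":0,"ry":0,"rz":0},
    {"tx":0,"ty":0,"tz":0,"rx":0,"ry":0,"rz":0},
    {"tx":0,"ty":0,"tz":0,"rx":0,"ry":0,"rz":0},
    {"tx":0,"ty":0,"tz":0,"rx":0,"ry":0,"rz":0},
    {"tx":0,"ty":0,"tz":0,"rx":0,"ry":0,"rz":0},
    {"tx":0,"ty":0,"tz":0,"rx":0,"ry":0,"rz":0},
    {"tx":0,"ty":0,"tz":0,"rx":0,"ry":0,"rz":0},
    {"tx":0,"ty":0,"tz":0,"rx":0,"ry":0,"rz":0},
    {"tx":0,"ty":0,"tz":0,"rx":0,"ry":0,"rz":0},
    {"tx":0,"ty":0,"tz":0,"rx":0,"ry":0,"rz":0}
  ],
  "hand": -1
}}

```text
t: 29.53
position: [0.6619, -0.0048, 0.1857]
orientation: [-155.0, 0.1, -101.3]
wrist_force: [0.2, 0.4, 0.1]
gripper_width: 0.998
```

{"op": "drive_tool", "data": {
  "motion": [
    {"tx":0,"ty":0,"tz":-0.008,"rx":0,"ry":0,"rz":0},
    {"tx":0,"ty":0,"tz":-0.018,"rx":0,"ry":0,"rz":0},
    {"tx":0,"ty":0,"tz":-0.03,"rx":0,"ry":0,"rz":0},
    {"tx":0,"ty":0,"tz":-0.045,"rx":0,"ry":0,"rz":0},
    {"tx":0,"ty":0,"tz":-0.06,"rx":0,"ry":0,"rz":0},
    {"tx":0,"ty":0,"tz":-0.075,"rx":0,"ry":0,"rz":0},
    {"tx":0,"ty":0,"tz":-0.09,"rx":0,"ry":0,"rz":0},
    {"tx":0,"ty":0,"tz":-0.105,"rx":0,"ry":0,"rz":0},
    {"tx":0,"ty":0,"tz":-0.115,"rx":0,"ry":0,"rz":0},
    {"tx":0,"ty":0,"tz":-0.12,"rx":0,"ry":0,"rz":0}
  ]
}}

```text
t: 30.37
position: [0.6124, 0.0051, 0.2979]
orientation: [-154.7, 0.1, -101.3]
wrist_force: [-0.2, 0.3, 0.9]
gripper_width: 0.999
```

```bash
python3 chk.py c 2; python3 -c "
from to import *
FR()
cv2.imwrite('pics/scF.png',manip.read_camera('scene')['pixels'][:,:,::-1])"
```

```text
F ramp [1.  0.5 0.1] tcp ramp mm [ 5.500e+01 -1.000e-01  2.022e+02]
```

View pics/wrist_c.png

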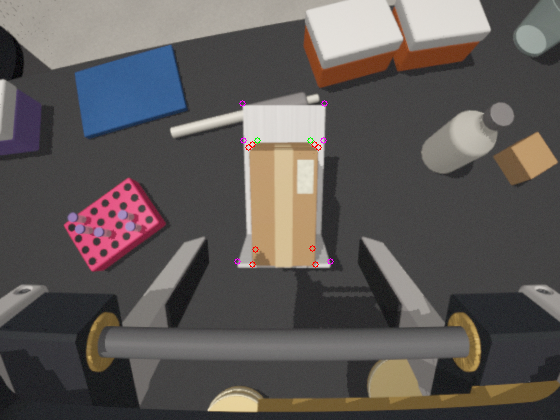

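View pics/scene_c.png

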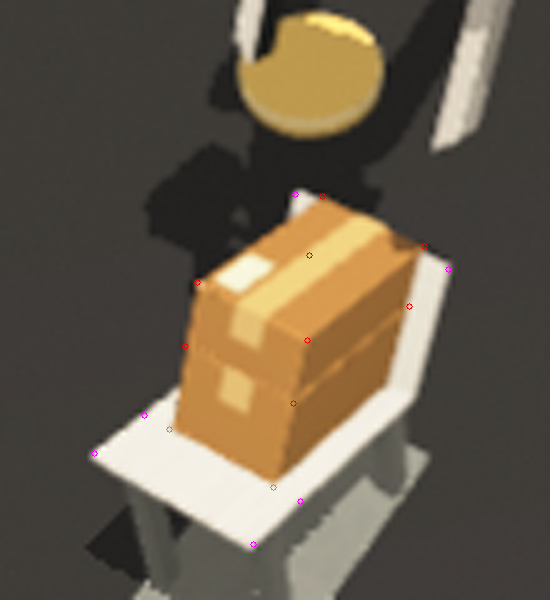

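View pics/scF.png

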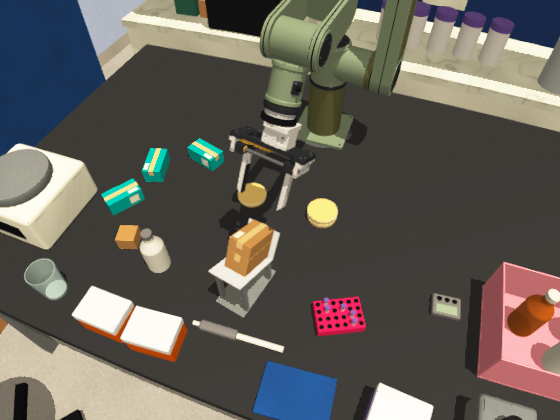

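Both cartons are stacked flat, square and against the backstop, and the bystanders are where they started. I'll hand it in.

```bash
python3 -c "
from cell import manip
print(manip.sense()['wrist_force'],manip.sense()['t']); print(manip.sign_off())"
```

```text
[-0.7740148   0.0152918  -0.17620357] 30.5167
the job is handed in; nothing more can be done
None
```

Both cartons are stacked on the stand and the job is handed in at about 30.5 s of the 66 s allowed. I put the thick carton flat on the slope and slid it down to the backstop, then did the same with the thin one on top. Each push stopped at about 9 N with the tool no longer advancing, and I then released it in place.

**Last checks:**
- The final scene and wrist pictures show both cartons flat, square and flush with each other at the backstop. They match the projected model to within about 2–3 mm.
- No bystander or turquoise box looks moved when I compare the first and last scene pictures by eye. I did not measure their positions.
- The gripper was open and about 120 mm clear of the stack, with a wrist force below 1 N.

**What disagreed:** tool positions at contact with the slope were 1–4 mm off the stand fit (about 1 mm when setting down the thin carton). I used the measured contact forces to judge when each carton was home. The first touch of the thick carton on the slope peaked at about 34 N, higher than I intended, and I eased off straight away.

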